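Refit and latch the balcony rack's drip trays

TASK

Put the washed balcony rack back together: fit every drip tray lying on the table into a bay of its own in the steel rack, one short edge hooked under the lip and the other end turned down flat onto the ledge, rib upward, and swing that bay's latch over the tray until it rests against its stop. Only when all the trays are in and latched, stand the empty glass jar upright on one of them. Leave the bleach bottle, the brush and the crank where they are.

Things in the scene. Friction and masses are not known exactly. Their poses are not given: they have to be found in the camera images.
- tray1_mid (a point): Drip tray (may be absent): flat aluminium slab 150 x 80 x 8 mm (x, y, z), 0.2 to 0.4 kg; all alike, any fits any bay. Point: centre of the slab, half-way up its 8 mm. z points out of its upper face, on which a grey upright grip rib stands: 10 mm thick along x, 40 mm wide along y, rising 35 mm above that face, centred at x = +25, y = 0 mm.
- tray2_mid (a point): Drip tray (may be absent): flat aluminium slab 150 x 80 x 8 mm (x, y, z), 0.2 to 0.4 kg; all alike, any fits any bay. Point: centre of the slab, half-way up its 8 mm. z points out of its upper face, on which a grey upright grip rib stands: 10 mm thick along x, 40 mm wide along y, rising 35 mm above that face, centred at x = +25, y = 0 mm.
- tray3_mid (a point): Drip tray (may be absent): flat aluminium slab 150 x 80 x 8 mm (x, y, z), 0.2 to 0.4 kg; all alike, any fits any bay. Point: centre of the slab, half-way up its 8 mm. z points out of its upper face, on which a grey upright grip rib stands: 10 mm thick along x, 40 mm wide along y, rising 35 mm above that face, centred at x = +25, y = 0 mm.
- bay1 (a point): Bay 1 of the fixed steel rack, three in a row along y. Point: centre of its seat, level with its two ledges, 45 mm above the table. x runs from the lip side (nearest the robot) to the latch side. Inside it is 156 mm long (x -78 to +78) and 86 mm wide. Ledges at x -78 to -50 and +50 to +78, open between. The walls between bays, 8 mm thick, end 8 mm above the seat, flush with a seated tray.
- bay2 (a point): Bay 2 of the fixed steel rack, three in a row along y. Point: centre of its seat, level with its two ledges, 45 mm above the table. x runs from the lip side (nearest the robot) to the latch side. Inside it is 156 mm long (x -78 to +78) and 86 mm wide. Ledges at x -78 to -50 and +50 to +78, open between. The walls between bays, 8 mm thick, end 8 mm above the seat, flush with a seated tray.
- bay3 (a point): Bay 3 of the fixed steel rack, three in a row along y. Point: centre of its seat, level with its two ledges, 45 mm above the table. x runs from the lip side (nearest the robot) to the latch side. Inside it is 156 mm long (x -78 to +78) and 86 mm wide. Ledges at x -78 to -50 and +50 to +78, open between. The walls between bays, 8 mm thick, end 8 mm above the seat, flush with a seated tray.
- lip (a point): Lip along the rack's near side, shared by the three bays: it overhangs the seats from bay x -78 (where a wall closes the bay) to -66 mm, underside 18 mm and top 22 mm above the seat. Point: middle of its underside, at bay2's y. A tray's short edge goes under it with the tray's other end tilted up about 20 degrees; then that end comes down.
- far_rail (a point): Rail along the rack's far side that closes the bays at x +78 and carries the latches: x +78 to +102 mm, top 11 mm above the seat, so a tray cannot be slid in level. Point: middle of its top, at bay2's y. The rack is 290 mm wide in all.
- latch1 (a joint): Hinge of the latch of bay1, vertical axis, rad: 0 = closed, against its stop, the arm pointing to -x of the bay, over the tray's end; 1.57 = open, the arm lying along the far rail to -y of the bay (clear of the bay from about 1.4; end stop 1.6). Counter-clockwise from above as it opens; stays where it is left (about 1 N at the post).
- latch1_post (a point): Upright round post on the latch of bay1, 12 mm in diameter, at 34 mm from the hinge axis; it rises 35 mm from the flat latch arm (10 mm wide, 6 mm thick, upper face 17.5 mm above the seat). The point is the middle of the post's height.
- latch1_hinge (a point): Point on the hinge axis of the latch of bay1, at the height of the post's middle; it lies at x +90, y +25 mm of bay1.
- latch2 (a joint): Hinge of the latch of bay2, vertical axis, rad: 0 = closed, against its stop, the arm pointing to -x of the bay, over the tray's end; 1.57 = open, the arm lying along the far rail to -y of the bay (clear of the bay from about 1.4; end stop 1.6). Counter-clockwise from above as it opens; stays where it is left (about 1 N at the post).
- latch2_post (a point): Upright round post on the latch of bay2, 12 mm in diameter, at 34 mm from the hinge axis; it rises 35 mm from the flat latch arm (10 mm wide, 6 mm thick, upper face 17.5 mm above the seat). The point is the middle of the post's height.
- latch2_hinge (a point): Point on the hinge axis of the latch of bay2, at the height of the post's middle; it lies at x +90, y +25 mm of bay2.
- latch3 (a joint): Hinge of the latch of bay3, vertical axis, rad: 0 = closed, against its stop, the arm pointing to -x of the bay, over the tray's end; 1.57 = open, the arm lying along the far rail to -y of the bay (clear of the bay from about 1.4; end stop 1.6). Counter-clockwise from above as it opens; stays where it is left (about 1 N at the post).
- latch3_post (a point): Upright round post on the latch of bay3, 12 mm in diameter, at 34 mm from the hinge axis; it rises 35 mm from the flat latch arm (10 mm wide, 6 mm thick, upper face 17.5 mm above the seat). The point is the middle of the post's height.
- latch3_hinge (a point): Point on the hinge axis of the latch of bay3, at the height of the post's middle; it lies at x +90, y +25 mm of bay3.
- jar_mid (a point): Empty glass jar with a screw lid, round, 60 mm in diameter, 70 mm high, 0.22 kg; the point is its centre, half-way up, z along its axis. It finds room on a seated tray between the lip and the rib, about 24 mm from the tray's middle towards the lip.
- bleach: Bystander: yellow twist-cap bleach bottle, 72 mm in diameter, 210 mm high; origin under its centre.
- brush: Bystander: bamboo scrub brush, 50 x 150 x 40 mm; origin under its centre.
- crank: Bystander: steel crank lever for the drying poles, a Z-shaped rod 200 mm long (x) and about 50 mm wide, lying flat; origin under the axis of its long arm.

How it is judged:
On the way, in this order (a step that is already met when the one before it is completed fails the run):
1. every tray present lies flat in a bay, hooked under the lip, and the latch of that bay is closed (((x of tray1_mid in the frame of bay1 between -0.008 and 0.008 m and y of tray1_mid in the frame of bay1 between -0.008 and 0.008 m and z of tray1_mid in the frame of bay1 between 0 and 0.008 m and angle between tray1_mid's own z axis and vertical below 0.06 rad and value of joint latch1 below 0.15 rad) or (x of tray1_mid in the frame of bay2 between -0.008 and 0.008 m and y of tray1_mid in the frame of bay2 between -0.008 and 0.008 m and z of tray1_mid in the frame of bay2 between 0 and 0.008 m and angle between tray1_mid's own z axis and vertical below 0.06 rad and value of joint latch2 below 0.15 rad) or (x of tray1_mid in the frame of bay3 between -0.008 and 0.008 m and y of tray1_mid in the frame of bay3 between -0.008 and 0.008 m and z of tray1_mid in the frame of bay3 between 0 and 0.008 m and angle between tray1_mid's own z axis and vertical below 0.06 rad and value of joint latch3 below 0.15 rad)) and ((x of tray2_mid in the frame of bay1 between -0.008 and 0.008 m and y of tray2_mid in the frame of bay1 between -0.008 and 0.008 m and z of tray2_mid in the frame of bay1 between 0 and 0.008 m and angle between tray2_mid's own z axis and vertical below 0.06 rad and value of joint latch1 below 0.15 rad) or (x of tray2_mid in the frame of bay2 between -0.008 and 0.008 m and y of tray2_mid in the frame of bay2 between -0.008 and 0.008 m and z of tray2_mid in the frame of bay2 between 0 and 0.008 m and angle between tray2_mid's own z axis and vertical below 0.06 rad and value of joint latch2 below 0.15 rad) or (x of tray2_mid in the frame of bay3 between -0.008 and 0.008 m and y of tray2_mid in the frame of bay3 between -0.008 and 0.008 m and z of tray2_mid in the frame of bay3 between 0 and 0.008 m and angle between tray2_mid's own z axis and vertical below 0.06 rad and value of joint latch3 below 0.15 rad)) and ((x of tray3_mid in the frame of bay1 between -0.008 and 0.008 m and y of tray3_mid in the frame of bay1 between -0.008 and 0.008 m and z of tray3_mid in the frame of bay1 between 0 and 0.008 m and angle between tray3_mid's own z axis and vertical below 0.06 rad and value of joint latch1 below 0.15 rad) or (x of tray3_mid in the frame of bay2 between -0.008 and 0.008 m and y of tray3_mid in the frame of bay2 between -0.008 and 0.008 m and z of tray3_mid in the frame of bay2 between 0 and 0.008 m and angle between tray3_mid's own z axis and vertical below 0.06 rad and value of joint latch2 below 0.15 rad) or (x of tray3_mid in the frame of bay3 between -0.008 and 0.008 m and y of tray3_mid in the frame of bay3 between -0.008 and 0.008 m and z of tray3_mid in the frame of bay3 between 0 and 0.008 m and angle between tray3_mid's own z axis and vertical below 0.06 rad and value of joint latch3 below 0.15 rad))), for 0.2 s.
2. the jar stands upright on the trays in the rack (z of jar_mid in the frame of bay2 between 0.038 and 0.048 m and x of jar_mid in the frame of bay2 between -0.07 and 0.07 m and y of jar_mid in the frame of bay2 between -0.137 and 0.137 m and angle between jar_mid's own z axis and vertical below 0.1 rad), for 0.2 s.
At the end, for the whole second after the job is handed in: Every tray present lies in a bay: its centre within 8 mm of the bay's centre along x and y and at most 4 mm above its seated height, tilted less than 0.06 rad, with that bay's latch under 0.15 rad. The jar stands at rest on a tray in the rack, upright within 0.1 rad (all of step 1 and all of step 2 and linear speed of jar below 0.02 m/s); the robot touches nothing.
It fails at once if a bystander (bleach bottle, brush, crank) is moved more than 40 mm (distance of any of bleach, brush, crank from where it was at the start of the episode above 0.04 m).
Of tray1, tray2, tray3 only 2 to 3 are there at a start; the rules pass over those that are not, and their reading is None.
At some moment in a run one of tray1, tray2, tray3, jar may be knocked a few centimetres aside while the robot is not near it.
Once in a run the grip may slacken for a moment while it holds something.
It also fails if it takes over 210 s, if anything falls off the work surface, if the arm or the gripper's body presses on something with over 40 N, if the wrist force passes 120 N, or if a joint passes its speed limit or range.

ROBOT

A 7-joint arm with a two-finger parallel gripper is mounted at the origin on the work surface. World frame = base frame: x ahead of the robot, y to its left, z up, the work surface at z = 0. Lengths are in m, angles in rad, forces in N, time in s.
With the tool pointing down it reaches from about 0.425 to 0.925 m from the base axis. Payload 6.8 kg.
Tool frame: the origin (TCP) lies on the front face of the gripper's body, between the roots of the fingers; the fingertips stand 73 mm ahead of it and the grasp point (between the pads) lies 54 mm ahead of it (tcp_to_tips is the distance from the TCP to the fingertips, in m); z points along the fingers, x is the direction in which the jaws open and shut, and the axes are right-handed (so a half turn about z gives the same grasp; the last joint's range is limited). The gripper opens to 85 mm and grips with 20 to 120 N. Pads are 22 mm wide; open, the fingers measure 114 mm over their backs; the gripper's body (76 mm by 85 mm) begins 54 mm behind the grasp point. The pads swing forward as they close: fully open they stand 13 mm farther back than shut.
Start: joints at [1.226, 0.477, 0.022, 1.555, -0.011, 1.109, -0.083], TCP at [0.158, -0.656, 0.304] pointing down, gripper open.
Joint ranges: [-2.96, 2.96], [-0.34, 2.1], [-1.41, 1.46], [0.24, 2.44], [-1.37, 4.51], [0.17, 1.92], [-2.96, 2.96]. Speed limits (rad/s): [2.39, 2.39, 3.14, 3.14, 3.14, 3.14, 3.14].

INTERFACE

Orientations are given as a unit quaternion [w, x, y, z].
In Python, from station import get_obs, read_camera, hand_in, look_for, silhouettes, tcp_to_tips gives the robot as it stands. The module is installed in compiled form; this text tells all that it offers.
- The arm moves only by the tool apply_moves, never from a script. Its argument "moves" is a list of rows, each a list of 3 entries, a list of its own where there are three numbers: the shift along the tool's x, y, z in units of 25 mm (1.0 is 25 mm), then the turn, a rotation vector about the tool's x, y, z in units of 10 degrees (1.0 is 10 degrees), then the gripper's target within -1 to 1 (fully open at 1, half-way at 0, shut at -1). In form: [[[dx, dy, dz], [rx, ry, rz], jaw], ...]. A call has 1 to 20 rows; each row is the pose to reach, as a shift and turn from the pose commanded when the call began, along the tool's axes at that moment; what a row does not reach only later rows make up. A row lasts 1/8 s, in which the tool goes at most 62.5 mm and 10.7 degrees, less where a joint would pass 70% of its speed; a pose out of reach is approached as far as the arm can. A call with a gripper value outside its range is refused whole. The fingers move at their own pace and stop on an object; "force" is the grip in N (left out, the last holds). Time passes only in rows, so rows that repeat a pose let the fingers close. It gives the time, the measured TCP pose, the force and the opening at its end, in the units of the state.
- get_obs(): the state, without advancing time (a new reading comes with each control period).
- read_camera(name): name is "side" or "top" or "wrist"; returns a dict with "color" (384x512x3 uint8, red, green, blue), "mtx" (3x3 intrinsics, pixels), "eye" and "rotation" of the camera in the world; the wrist camera has in their place "hand_eye" (4x4, takes a point from camera to tool coordinates, whose origin is the TCP and whose axes are the tool frame's). Camera axes: x right, y up, looking along -z (the intrinsics and any distortion apply to the point x, -y, -z); pixel columns grow to the right and rows downward; lengths in m; the calibration is good to about 2 mm. A picture is of the moment at which its call begins: read the wrist's pose just before it. There is no depth.
- hand_in(): hands the job in, once; it reports no verdict.
Trained networks look in the newest picture that a camera, given by its name, has taken for a name from the list of things; names that differ only in an ending like _2 or _b are one class to them, and where a whole thing is asked for, a point or a joint stands for the part that bears it (a point fixed in the world has none). Each returns a list of dicts, best first, with "conf" (0 to 1); they miss things now and then, are a little off and sometimes report something else, mostly with a low value. They report only what shows in the picture. A call takes as long as a camera call.
- look_for(camera, query): "pixel" ([row, column] in pixels, amid what is visible of it).
- silhouettes(camera, query): "mask" (384x512 bool, what is visible of it) and "pixel" ([row, column] in pixels, amid what is visible of it).
The state is a dict: "t": time; "q": joint angles; "joint_vel": joint speeds; "joint_torque": joint torques, N m; "eef_pos": TCP position; "tool_rot": TCP orientation; "contact_force": force on the tool from outside, world axes, zero at the start; "torque": the same for the moment, N m; "gripper_width": opening from 0.0 (shut) to 1.0 (fully open).
Only numpy, scipy, OpenCV 4.12 (cv2) and the standard library are available. Lean on these libraries where they do the work, as an engineer would, in place of code of your own. Each camera call takes 0.05 s, during which the arm holds its last target.

## Working session

There is one attempt and no reset: what is moved stays moved. The work goes in short steps, Python scripts to look and compute and a tool call to move; the robot and the scene stay as the last step left them, time stands still between calls to the robot, and variables do not carry over. Pictures are saved under pics/ and viewed, and the job is handed in when it is done.

Besides the shell and the picture viewer there is one more tool, called as name([rows], argument=value, ...), one row to a line, values as JSON. apply_moves: Moves the arm, as the interface text tells. Its arguments: {"type":"object","properties":{"moves":{"type":"array"},"force":{"type":"number"}},"required":["moves"]}

```bash
mkdir -p pics; ls; cat > h.py <<'E'
import numpy as np, cv2
from station import get_obs, read_camera, look_for, silhouettes, tcp_to_tips
def snap(name,fn):
    o=get_obs(); c=read_camera(name); cv2.imwrite('pics/'+fn,c['color'][:,:,::-1]); return o,c
E
python3 - <<'E'
from h import *
for n in ['side','top','wrist']:
    o,c=snap(n,n+'0.png')
    print(n,[ (k,np.round(v,4).tolist()) for k,v in c.items() if k!='color'])
print(get_obs())
print(tcp_to_tips)
E
```

```text
pics
side [('mtx', [[352.1164, 0.0, 250.9114], [0.0, 352.1164, 184.6332], [0.0, 0.0, 1.0]]), ('eye', [0.1882, 0.7507, 0.6771]), ('rotation', [-0.2178, -0.1188, 0.4342, 0.866])]
top [('mtx', [[454.3531, 0.0, 256.3687], [0.0, 454.3531, 192.9872], [0.0, 0.0, 1.0]]), ('eye', [0.3589, 0.0324, 1.3699]), ('rotation', [0.7067, 0.0663, -0.054, -0.7024])]
wrist [('mtx', [[301.8203, 0.0, 256.0066], [0.0, 301.8203, 194.4493], [0.0, 0.0, 1.0]]), ('hand_eye', [[1.0, -0.0009, -0.0003, 0.0001], [-0.001, -0.9616, -0.2745, -0.071], [-0.0001, 0.2745, -0.9616, -0.0707], [0.0, 0.0, 0.0, 1.0]])]
{'t': 0.15, 'q': array([ 1.22587274,  0.47761824,  0.02232781,  1.55620417, -0.01149616,
        1.1093255 , -0.08310166]), 'joint_vel': array([ 7.17143894e-04, -2.31492222e-03,  7.67208070e-04, -3.46583475e-03,
       -8.21620150e-05, -8.96792179e-04, -1.53669732e-03]), 'joint_torque': array([ 3.14092307e-03, -5.96924078e+01,  1.61022607e+00, -2.81489950e+01,
        1.26557762e-02,  6.63273837e-03, -2.18624973e-05]), 'eef_pos': array([ 0.15829352, -0.6558113 ,  0.30315177]), 'tool_rot': array([-4.03241884e-04,  7.85700084e-01, -6.18607200e-01, -5.88876621e-04]), 'contact_force': array([ 0.07884786, -0.62316137, -0.43949744]), 'torque': array([-0.0185939 ,  0.02761614, -0.0113119 ]), 'gripper_width': 0.9989860416020099}
0.0726
```

View pics/top0.png

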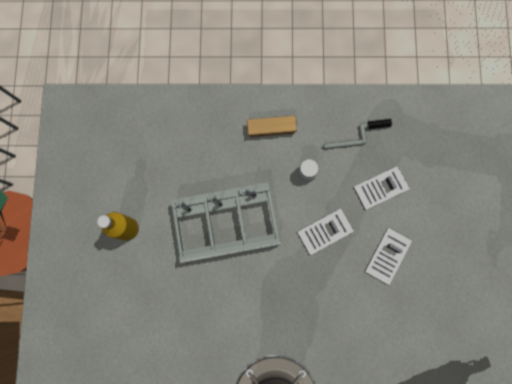

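View pics/side0.png

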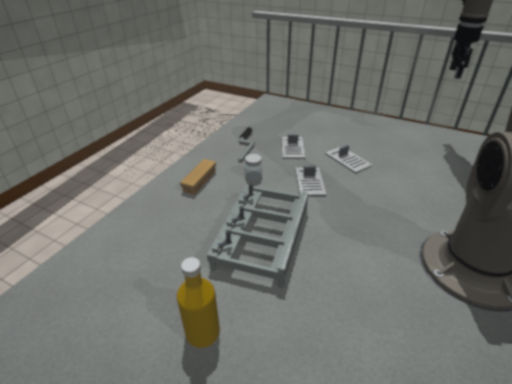

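View pics/wrist0.png

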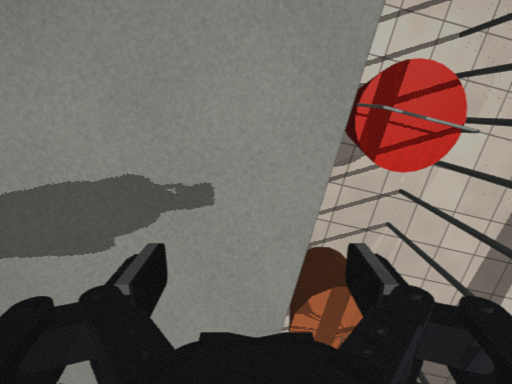

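The top picture shows three trays at about (228,325), (187,381) and (256,388), the jar at (168,309) and the rack around (225,225). The brush, crank and bleach bottle are clear of these.

```bash
python3 - <<'E'
from h import *
im=cv2.imread('pics/top0.png')
a=cv2.resize(im[170:280,160:295],None,fx=5.5,fy=5.5,interpolation=cv2.INTER_CUBIC); cv2.imwrite('pics/c1.png',a)
a=cv2.resize(im[100:290,270:430],None,fx=3.1,fy=3.1,interpolation=cv2.INTER_CUBIC); cv2.imwrite('pics/c2.png',a)
for q in ['tray1_mid','jar_mid','bay1','latch1_post','latch1','latch1_hinge','lip','far_rail','bay2']:
    print(q,[(round(d['conf'],2),np.round(d['pixel'],1).tolist()) for d in look_for('top',q)])
E
```

```text
tray1_mid [(0.63, [253.9, 388.9])]
jar_mid [(0.79, [170.2, 309.7]), (0.54, [233.2, 324.7])]
bay1 [(0.58, [210.2, 225.0])]
latch1_post [(0.55, [190.7, 245.7])]
latch1 [(0.57, [190.4, 247.3]), (0.57, [201.3, 217.1]), (0.37, [205.1, 225.2])]
latch1_hinge [(0.7, [206.2, 186.0]), (0.39, [184.4, 382.4])]
lip [(0.86, [208.4, 222.4]), (0.15, [190.2, 245.6])]
far_rail [(0.93, [209.0, 221.2]), (0.18, [131.3, 361.9])]
bay2 [(0.58, [210.2, 225.0])]
```

View pics/c1.png

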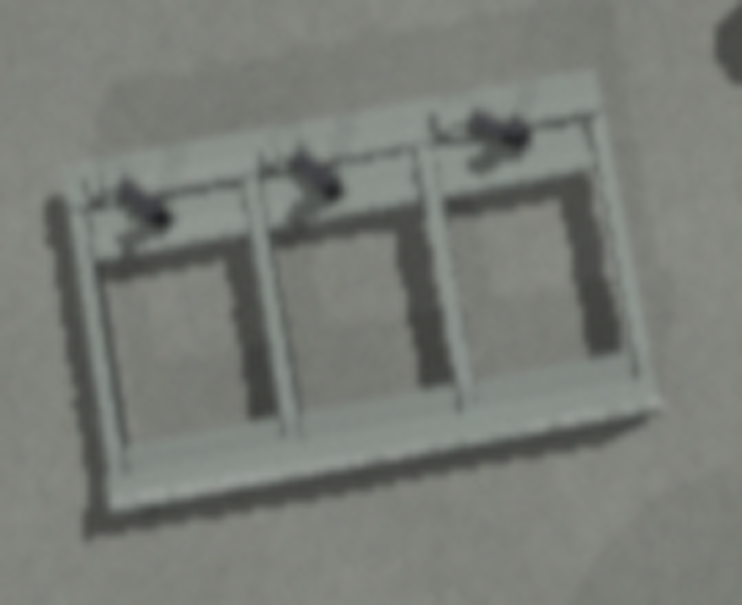

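View pics/c2.png

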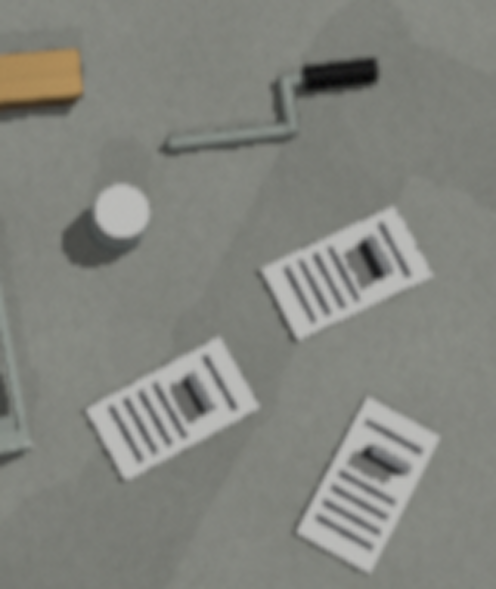

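```bash
cat >> h.py <<'E'
from scipy.spatial.transform import Rotation as Rn
from scipy.optimize import least_squares
def q2R(q): return Rn.from_quat([q[1],q[2],q[3],q[0]]).as_matrix()
def campose(c,o=None):
    if 'eye' in c: return np.array(c['eye']), q2R(c['rotation']) if np.size(c['rotation'])==4 else np.array(c['rotation'])
    R=q2R(o['tool_rot']); p=np.array(o['eef_pos']); H=np.array(c['hand_eye'])
    return p+R@H[:3,3], R@H[:3,:3]
def proj(P,c,o=None):
    e,R=campose(c,o); v=(np.atleast_2d(P)-e)@R; K=np.array(c['mtx'])
    return np.stack([K[0,0]*v[:,0]/-v[:,2]+K[0,2], K[1,1]*-v[:,1]/-v[:,2]+K[1,2]],1)  # col,row
def unproj(px,z,c,o=None):  # px (col,row)
    e,R=campose(c,o); K=np.array(c['mtx']); px=np.atleast_2d(px)
    d=np.stack([(px[:,0]-K[0,2])/K[0,0], -(px[:,1]-K[1,2])/K[1,1], -np.ones(len(px))],1)@R.T
    return e+d*((z-e[2])/d[:,2])[:,None]
def pose2(p,yaw):
    c,s=np.cos(yaw),np.sin(yaw); return lambda L: np.c_[np.atleast_2d(L)[:,0]*c-np.atleast_2d(L)[:,1]*s+p[0], np.atleast_2d(L)[:,0]*s+np.atleast_2d(L)[:,1]*c+p[1], np.atleast_2d(L)[:,2]]
def goto(p,R,o=None):
    """tool shift/turn units to reach world tcp p, rot R from current"""
    o=o or get_obs(); R0=q2R(o['tool_rot']); d=R0.T@(np.array(p)-o['eef_pos'])/0.025
    r=np.degrees(Rn.from_matrix(R0.T@R).as_rotvec())/10
    return np.round(d,2).tolist(),np.round(r,2).tolist(), 'rows>=',int(np.ceil(max(np.linalg.norm(d)*25/62.5,np.linalg.norm(r)*10/10.7)))
def Rdown(yaw):  # tool z down, tool x at world yaw
    c,s=np.cos(yaw),np.sin(yaw); return np.array([[c,s,0],[s,-c,0],[0,0,-1.]])
E
python3 - <<'E'
from h import *
o,c=snap('top','t1.png')
# rack corner guesses (col,row) from crop /5.5 + (160,170)
f=lambda u,v:(160+u/5.5,170+v/5.5)
pts=[f(65,188),f(595,75)]
A=unproj(pts[0],.056,c)[0];B=unproj(pts[1],.056,c)[0]
print(A,B,np.linalg.norm(A-B))
yaw=np.arctan2(*(A-B)[[1,0]])-np.pi/2; M=(A+B)/2; p=M[:2]-0.102*np.array([np.cos(yaw),np.sin(yaw)])
print('rack bay2',p,'yaw',yaw)
ms=silhouettes('top','tray1_mid'); print([(m['conf'],m['pixel'],m['mask'].sum()) for m in ms])
for (u,v) in [((88,410),0),((220,338),0)]: pass
g=lambda q:(270+q[0]/3.1,100+q[1]/3.1)
for cs in [[(87,410),(220,338),(259,407),(127,479)],[(262,270),(396,207),(433,275),(298,340)],[(368,397),(439,436),(371,572),(297,533)]]:
    W=unproj([g(q) for q in cs],.008,c); print(W.mean(0)[:2],[np.linalg.norm(W[i]-W[(i+1)%4]).round(3) for i in range(4)],np.degrees(np.arctan2(*(W[1]-W[0])[[1,0]])),np.degrees(np.arctan2(*(W[2]-W[1])[[1,0]])))
print('jar',unproj(g((120,212)),.07,c))
print(campose(c)[1].round(3))
E
```

```text
[0.55035388 0.30393594 0.056     ] [0.61290745 0.02171215 0.056     ] 0.2890730309047221
rack bay2 [0.48204743 0.14075189] yaw 0.2181191098096742
[(0.87, [256.3, 387.7], np.int64(1356)), (0.53, [206.4, 184.2], np.int64(42))]
[ 0.47662498 -0.15178988] [np.float64(0.148), np.float64(0.076), np.float64(0.146), np.float64(0.076)] -61.37144378071078 -151.7934475643998
[ 0.61024984 -0.3240402 ] [np.float64(0.148), np.float64(0.076), np.float64(0.148), np.float64(0.076)] -64.46550092432976 -154.16751672816272
[ 0.40555342 -0.33648286] [np.float64(0.076), np.float64(0.146), np.float64(0.077), np.float64(0.149)] -119.235649825862 151.32470888197142
jar [[ 0.65613239 -0.09653572  0.07      ]]
[[ 0.008  0.986 -0.169]
 [-1.     0.005 -0.018]
 [-0.017  0.17   0.985]]
```

```bash
python3 - <<'E'
from h import *
print(goto([0.50,-0.27,0.33],Rdown(np.radians(-60))))
E
```

```text
([-11.81, -16.91, -1.04], [0.0, -0.0, -1.64], 'rows>=', 9)
```

apply_moves([
  [[-3, -4.2, -0.3], [0, 0, -0.4], 1],
  [[-6, -8.5, -0.6], [0, 0, -0.8], 1],
  [[-9, -12.7, -1], [0, 0, -1.2], 1],
  [[-11.8, -16.9, -1], [0, 0, -1.6], 1],
  [[-11.8, -16.9, -1], [0, 0, -1.6], 1],
  [[-11.8, -16.9, -1], [0, 0, -1.6], 1],
  [[-11.8, -16.9, -1], [0, 0, -1.6], 1],
  [[-11.8, -16.9, -1], [0, 0, -1.6], 1],
  [[-11.8, -16.9, -1], [0, 0, -1.6], 1],
  [[-11.8, -16.9, -1], [0, 0, -1.6], 1],
  [[-11.8, -16.9, -1], [0, 0, -1.6], 1],
  [[-11.8, -16.9, -1], [0, 0, -1.6], 1],
  [[-11.8, -16.9, -1], [0, 0, -1.6], 1],
])

```text
t: 2.33
eef_pos: [0.4991, -0.2714, 0.3289]
tool_rot: [0.0, 0.864, -0.504, -0.0]
contact_force: [-0.2, -0.4, -0.2]
gripper_width: 0.997
```

```bash
python3 - <<'E'
from h import *
o,c=snap('wrist','w1.png'); print(o['eef_pos'],o['q'].round(2),o['joint_vel'].round(3))
print(goto([0.475,0.18,0.33],Rdown(0.218)))
E
```

```text
[ 0.49913569 -0.27142554  0.32890345] [ 0.59  0.29 -0.25  1.77  0.08  1.09 -0.74] [-0.007  0.001 -0.008 -0.001 -0.001 -0.001 -0.001]
([-16.19, -8.03, -0.05], [0.0, 0.0, -7.3], 'rows>=', 8)
```

View pics/w1.png

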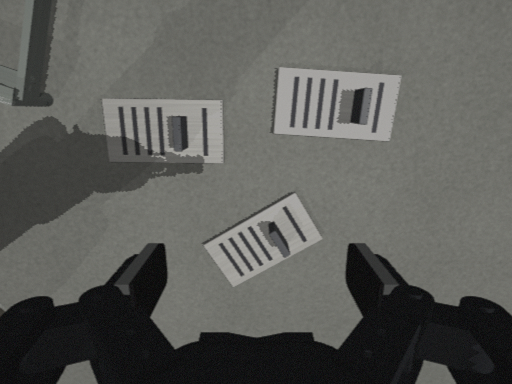

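The wrist picture shows all three trays lying rib up, at about (131,165), (105,337) and (240,263), with a rack corner at top left.

```bash
cat >> h.py <<'E'
def traypix(c):
    im=c['color'].astype(int); g=im.mean(2)
    return g
def fit_tray(c,o,guess,thr=None,dbg=None):
    """guess (x,y,yaw). edges: refine slab outline by maximizing gradient via binary mask of hull"""
    F=pose2(guess[:2],guess[2]); hx,hy=.075,.04
    L=np.array([[hx,hy,.008],[hx,-hy,.008],[-hx,-hy,.008],[-hx,hy,.008]])
    px=proj(F(L*np.array([1.25,1.4,1])),c,o)
    roi=np.zeros(c['color'].shape[:2],np.uint8); cv2.fillConvexPoly(roi,px.round().astype(np.int32),1)
    g=c['color'].mean(2).astype(np.uint8)
    vals=g[roi>0]; t,_=cv2.threshold(vals.reshape(-1,1),0,1,cv2.THRESH_OTSU); t=thr or t
    m=((g>t)&(roi>0)).astype(np.uint8); m=cv2.morphologyEx(m,cv2.MORPH_CLOSE,np.ones((9,9),np.uint8))
    n,lab,st,_=cv2.connectedComponentsWithStats(m); k=1+np.argmax(st[1:,4]); m=(lab==k).astype(np.uint8)
    h=cv2.convexHull(cv2.findContours(m,cv2.RETR_EXTERNAL,cv2.CHAIN_APPROX_NONE)[0][0])[:,0,:].astype(float)
    W=unproj(h,.008,c,o)[:,:2]
    r=cv2.minAreaRect((W*1000).astype(np.float32)); b=cv2.boxPoints(r)/1000
    e0=b[1]-b[0]; e1=b[2]-b[1]; e=e0 if np.linalg.norm(e0)>np.linalg.norm(e1) else e1
    yaw=np.arctan2(e[1],e[0]); 
    while yaw-guess[2]>np.pi/2: yaw-=np.pi
    while yaw-guess[2]<-np.pi/2: yaw+=np.pi
    return np.array([r[0][0]/1000,r[0][1]/1000,yaw]), sorted(r[1]), t
E
python3 - <<'E'
from h import *
o=get_obs(); c=read_camera('wrist')
for g in [(.4766,-.1518,np.radians(-61.5)),(.6102,-.324,np.radians(-64.5)),(.4055,-.3365,np.radians(-28.7))]:
    print(fit_tray(c,o,g))
    F=pose2(g[:2],g[2]); print(proj(F(np.array([[.075,.04,.008],[-.075,-.04,.008]])),c,o).round(0).tolist())
E
```

```text
(array([ 0.47871875, -0.14894273, -1.07098687]), [79.17036437988281, 149.9672088623047], 120.0)
[[224.0, 103.0], [110.0, 164.0]]
(array([ 0.61346088, -0.32143439, -1.12027717]), [78.97782897949219, 149.13145446777344], 132.0)
[[402.0, 79.0], [274.0, 137.0]]
(array([ 0.40757455, -0.33427838, -0.50965315]), [78.98847961425781, 149.8813934326172], 130.0)
[[295.0, 194.0], [234.0, 289.0]]
```

apply_moves([
  [[-4, -2, 0], [0, 0, -1.8], 1],
  [[-8, -4, 0], [0, 0, -3.6], 1],
  [[-12, -6, 0], [0, 0, -5.4], 1],
  [[-16.2, -8, 0], [0, 0, -7.3], 1],
  [[-16.2, -8, 0], [0, 0, -7.3], 1],
  [[-16.2, -8, 0], [0, 0, -7.3], 1],
  [[-16.2, -8, 0], [0, 0, -7.3], 1],
  [[-16.2, -8, 0], [0, 0, -7.3], 1],
  [[-16.2, -8, 0], [0, 0, -7.3], 1],
  [[-16.2, -8, 0], [0, 0, -7.3], 1],
  [[-16.2, -8, 0], [0, 0, -7.3], 1],
  [[-16.2, -8, 0], [0, 0, -7.3], 1],
])

```text
t: 3.92
eef_pos: [0.4743, 0.1796, 0.3289]
tool_rot: [0.0, 0.994, 0.108, 0.0]
contact_force: [0.7, -0.6, -0.1]
gripper_width: 1.002
```

```bash
python3 - <<'E'
from h import *
o,c=snap('wrist','w2.png'); print(o['eef_pos'],o['q'].round(2),o['joint_vel'].round(3))
E
```

```text
[0.47427062 0.17957001 0.32889174] [ 0.13  0.25 -0.71  1.88  0.18  1.08 -0.44] [-0.005  0.003 -0.006 -0.002  0.002 -0.     0.001]
```

View pics/w2.png

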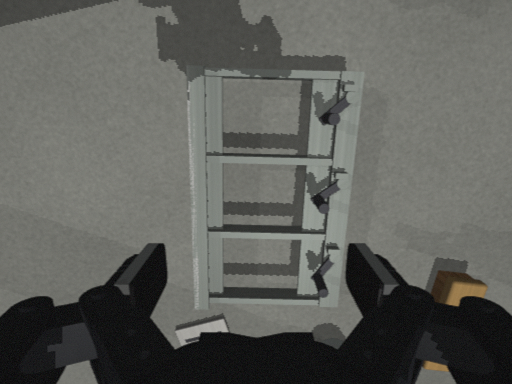

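```bash
python3 - <<'E'
from h import *
im=cv2.imread('pics/w2.png')
a=cv2.resize(im[60:315,180:370],None,fx=3,fy=3,interpolation=cv2.INTER_CUBIC)[:,:]; 
cv2.imwrite('pics/c3.png',cv2.resize(im[62:190,185:365],None,fx=4.4,fy=4.4,interpolation=cv2.INTER_CUBIC))
cv2.imwrite('pics/c4.png',cv2.resize(im[185:313,185:365],None,fx=4.4,fy=4.4,interpolation=cv2.INTER_CUBIC))
E
```

```text
(no output)
```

View pics/c3.png

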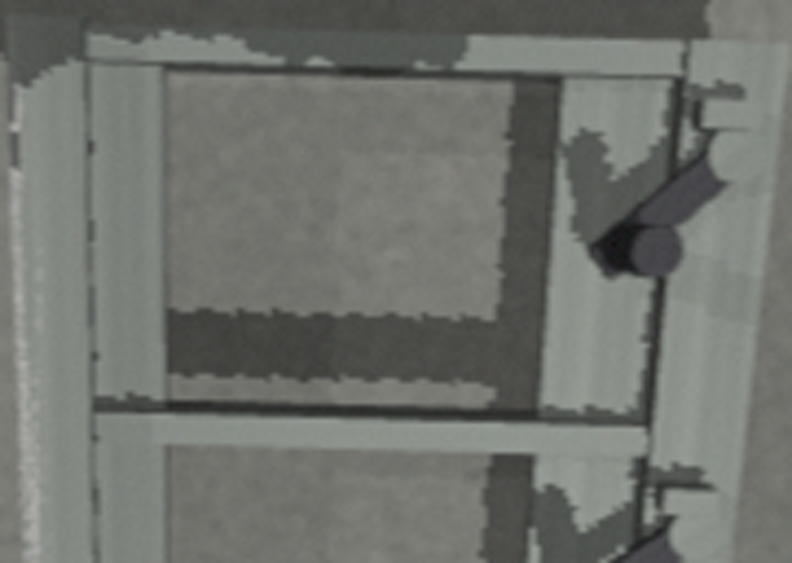

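View pics/c4.png

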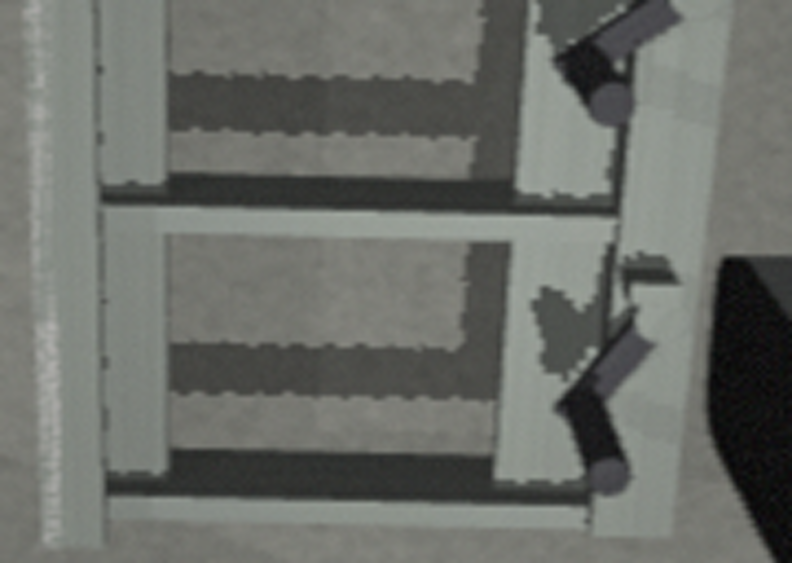

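```bash
cat > rackfit.py <<'E'
from h import *
o,c=None,None
A=lambda u,v:(185+(u-2)/4.4,62+(v-2)/4.4)
B=lambda u,v:(185+(u-2)/4.4,185+(v-2)/4.4)
D=[((102,145,11),A(785,42)),((102,-145,11),B(672,538)),((78,145,11),A(688,42)),((78,-145,11),B(592,537)),
((78,43,8),A(645,455)),((78,51,8),A(650,425)),((78,-43,8),B(620,212)),((78,-51,8),B(618,240)),((-66,145,22),A(88,35)),((-66,-145,22),B(103,545)),
((-50,137,0),A(165,70)),((50,137,0),A(560,78)),((-50,-137,0),B(170,475)),((50,-137,0),B(493,482))]
L=np.array([d[0] for d in D])/1000.; L[:,2]+=.045; P=np.array([d[1] for d in D])
E
python3 - <<'E'
from rackfit import *
o=get_obs(); c=read_camera('wrist')
f=lambda v:(proj(pose2(v[:2],v[2])(L+np.array([0,0,v[3]])),c,o)-P).ravel()
r=least_squares(f,[.482,.14,.218,0],loss='soft_l1'); print(r.x.round(4)); print(r.fun.reshape(-1,2).round(1).tolist())
f3=lambda v:f(np.r_[v,0]); r=least_squares(f3,[.482,.14,.218],loss='soft_l1'); print(r.x.round(4)); print(np.abs(r.fun).mean())
v=r.x; F=pose2(v[:2],v[2])
# posts tops at z=45+52.5
for n,b,px in [(3,.094,A(657,250)),(2,0,B(610,103)),(1,-.094,B(608,475))]:
    W=unproj(px,.0975,c,o)[0]; l=np.array([[np.cos(v[2]),np.sin(v[2])],[-np.sin(v[2]),np.cos(v[2])]])@(W[:2]-v[:2])
    d=l-np.array([.09,b+.025]); print(n,'post local',l.round(4),'r',np.linalg.norm(d).round(4),'theta',np.arctan2(-d[1],-d[0]).round(3))
E
```

```text
[ 0.4921  0.1474  0.1955 -0.0019]
[[0.3, 0.6], [-0.3, -1.2], [-0.1, 0.0], [-0.1, -1.3], [0.2, 0.2], [-0.3, 0.2], [-0.4, 0.6], [-0.5, 0.2], [-0.6, -3.1], [1.4, -0.0], [-0.2, -0.3], [0.4, 0.2], [0.3, 0.7], [0.6, 0.6]]
[0.4918 0.1476 0.1953]
0.6353252344915299
3 post local [0.0646 0.0969] r 0.0336 theta 0.716
2 post local [0.062  0.0052] r 0.0343 theta 0.615
1 post local [ 0.0701 -0.0968] r 0.0342 theta 0.949
```

```bash
python3 - <<'E'
from h import *
c=read_camera('top')
im=cv2.imread('pics/top0.png'); S=6
a=cv2.resize(im[170:280,160:295],None,fx=S,fy=S,interpolation=cv2.INTER_CUBIC)
for v,col in [([.4918,.1476,.1953],(0,0,255))]:
    F=pose2(v[:2],v[2])
    for z,x0,x1 in [(.056,.078,.102),(.053,-.078,.078),(.067,-.086,-.066)]:
        q=proj(F(np.array([[x0,-.145,z],[x1,-.145,z],[x1,.145,z],[x0,.145,z]])),c)
        cv2.polylines(a,[np.round((q-[160,170]+.5)*S).astype(np.int32)],True,col,1)
cv2.imwrite('pics/c5.png',a)
E
```

```text
(no output)
```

View pics/c5.png

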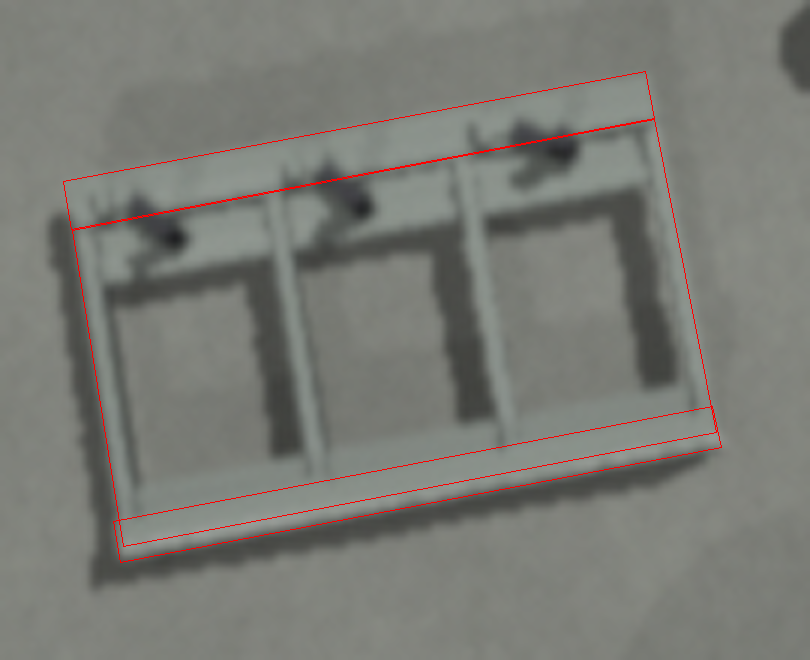

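```bash
cat >> h.py <<'E'
RV=np.array([.4918,.1476,.1953])
def bay(n,l,z=0):  # local bay coords (m) -> world, z above seat
    return pose2(RV[:2],RV[2])(np.array([[l[0],l[1]+(n-2)*.094,.045+z]]))[0]
def tobay(n,p):
    d=np.array(p)[:2]-RV[:2]; c,s=np.cos(RV[2]),np.sin(RV[2]); return np.array([c*d[0]+s*d[1],-s*d[0]+c*d[1]-(n-2)*.094, p[2]-.045])
E
python3 - <<'E'
from h import *
o=get_obs(); R=Rdown(RV[2])
p=bay(1,(.036,-.004)); p[2]=.145; print(p,goto(p,R,o))
for n,x in [(2,.028),(3,.030)]:
    p=bay(n,(x,-.003)); p[2]=.145; print(p,goto(p,R,o))
E
```

```text
[0.54613358 0.05844922 0.145     ] ([1.76, 5.38, 7.36], [0.0, -0.0, 0.13], 'rows>=', 4)
[0.51984989 0.15009074 0.145     ] ([1.52, 1.58, 7.36], [0.0, -0.0, 0.13], 'rows>=', 4)
[0.50357015 0.24269187 0.145     ] ([1.69, -2.18, 7.36], [0.0, -0.0, 0.13], 'rows>=', 4)
```

apply_moves([
  [[1, 3, 2], [0, 0, 0.1], -1],
  [[1.7, 5.4, 4], [0, 0, 0.1], -1],
  [[1.7, 5.4, 4.5], [0, 0, 0.1], -1],
  [[1.7, 5.4, 5], [0, 0, 0.1], -1],
  [[1.7, 5.4, 5.5], [0, 0, 0.1], -1],
  [[1.7, 5.4, 6.5], [0, 0, 0.1], -1],
  [[1.7, 5.4, 7.3], [0, 0, 0.1], -1],
  [[1.7, 5.4, 7.3], [0, 0, 0.1], -1],
  [[1.7, 5.4, 7.3], [0, 0, 0.1], -1],
  [[1.9, 5.4, 7.3], [0, 0, 0.1], -1],
  [[2.1, 5.4, 7.3], [0, 0, 0.1], -1],
  [[2.3, 5.4, 7.3], [0, 0, 0.1], -1],
  [[2.4, 5.4, 7.3], [0, 0, 0.1], -1],
  [[2.5, 5.4, 7.3], [0, 0, 0.1], -1],
  [[2.6, 5.4, 7.3], [0, 0, 0.1], -1],
  [[2.7, 5.4, 7.3], [0, 0, 0.1], -1],
  [[2.7, 5.4, 7.3], [0, 0, 0.1], -1],
])

```text
t: 6.2
eef_pos: [0.5697, 0.064, 0.1465]
tool_rot: [-0.0, 0.995, 0.101, 0.0]
contact_force: [-0.7, -0.2, -0.1]
gripper_width: 0.003
```

```bash
python3 - <<'E'
from h import *
o,c=snap('wrist','w3.png'); print(o['eef_pos'],tobay(1,o['eef_pos']),o['contact_force'],o['gripper_width'])
E
```

```text
[0.56970138 0.06401756 0.14654395] [ 0.06020036 -0.0031111   0.10154395] [-0.68829432 -0.2253679  -0.13309695] 0.0030772622648093054
```

View pics/w3.png

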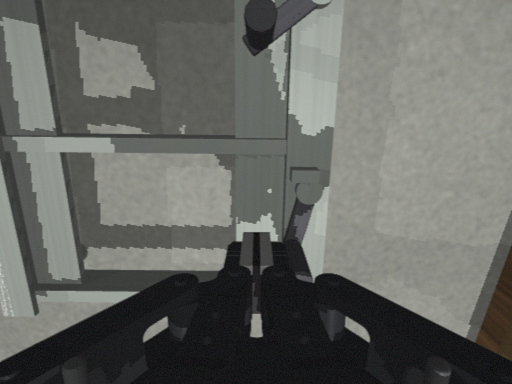

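The push has swung latch 1 most of the way: its hinge shows at (190,308) and its arm is nearly along the rail. I'll push on.

apply_moves([
  [[0.1, 0, 0], [0, 0, 0], -1],
  [[0.2, 0, 0], [0, 0, 0], -1],
  [[0.3, 0, 0], [0, 0, 0], -1],
  [[0.35, 0, 0], [0, 0, 0], -1],
  [[0.4, 0, 0], [0, 0, 0], -1],
  [[0.4, 0, 0], [0, 0, 0], -1],
])

```text
t: 7.0
eef_pos: [0.5788, 0.0655, 0.1464]
tool_rot: [0.0, 0.995, 0.101, -0.0]
contact_force: [-2.9, -0.8, 0.9]
gripper_width: 0.003
```

```bash
python3 - <<'E'
from h import *
o=get_obs(); print(tobay(1,o['eef_pos']),o['contact_force'])
E
```

```text
[ 0.06942966 -0.0033916   0.10136507] [-2.94302448 -0.81642446  0.88127897]
```

apply_moves([
  [[-0.3, 0, -0.5], [0, 0, 0], -1],
  [[-1, -1, -3], [0, 0, 0], -1],
  [[-1.6, -3.8, -3], [0, 0, 0], -1],
  [[-1.6, -3.8, -3], [0, 0, 0], -1],
  [[-1.6, -3.8, -3], [0, 0, 0], -1],
  [[-1.6, -3.8, -3], [0, 0, 0], -1],
])

```text
t: 7.75
eef_pos: [0.5214, 0.149, 0.2212]
tool_rot: [0.0, 0.995, 0.1, -0.0]
contact_force: [0.2, -0.2, -0.1]
gripper_width: 0.0
```

```bash
python3 - <<'E'
from h import *
o,c=snap('wrist','w4.png'); print(o['eef_pos'],tobay(2,o['eef_pos']),o['contact_force'],o['gripper_width'])
p=bay(2,(.028,-.003)); p[2]=.146; print(p,goto(p,Rdown(RV[2]),o))
q=proj(np.array([bay(1,(.09,-.009),.0525),bay(1,(.09,.025),.0175)]),c,o); print(q)
E
```

```text
[0.52136419 0.14904933 0.22119038] [ 0.02928341 -0.00431548  0.17619038] [ 0.22423901 -0.19032569 -0.08691093] 0.0004361655259722798
[0.51984989 0.15009074 0.146     ] ([-0.05, -0.06, 3.01], [0.0, 0.0, 0.03], 'rows>=', 2)
[[331.99754914 335.10905045]
 [325.07676025 272.22864757]]
```

View pics/w4.png

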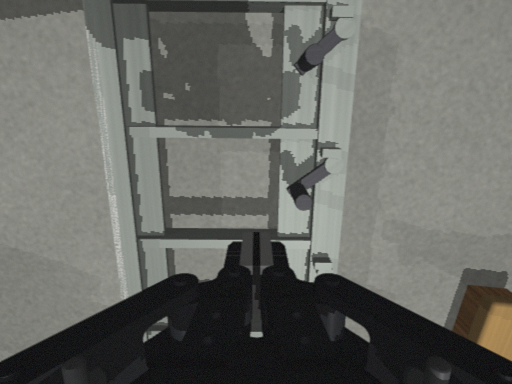

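apply_moves([
  [[-0.05, 0, 1.5], [0, 0, 0], -1],
  [[-0.05, 0, 3], [0, 0, 0], -1],
  [[-0.05, 0, 3], [0, 0, 0], -1],
  [[0.2, 0, 3], [0, 0, 0], -1],
  [[0.4, 0, 3], [0, 0, 0], -1],
  [[0.6, 0, 3], [0, 0, 0], -1],
  [[0.8, 0, 3], [0, 0, 0], -1],
  [[0.95, 0, 3], [0, 0, 0], -1],
  [[1.1, 0, 3], [0, 0, 0], -1],
  [[1.25, 0, 3], [0, 0, 0], -1],
  [[1.4, 0, 3], [0, 0, 0], -1],
  [[1.5, 0, 3], [0, 0, 0], -1],
  [[1.58, 0, 3], [0, 0, 0], -1],
  [[1.66, 0, 3], [0, 0, 0], -1],
  [[1.66, 0, 3], [0, 0, 0], -1],
])

```text
t: 9.68
eef_pos: [0.561, 0.1592, 0.1464]
tool_rot: [0.0, 0.995, 0.101, -0.001]
contact_force: [-4.5, -1.2, 2.8]
gripper_width: -0.002
```

```bash
python3 - <<'E'
from h import *
o=get_obs(); print(tobay(2,o['eef_pos']),o['contact_force'])
p=bay(3,(.028,-.003)); p[2]=.146; print(p,goto(p,Rdown(RV[2]),o))
E
```

```text
[ 0.0701039  -0.00208455  0.10138825] [-4.46396945 -1.20844433  2.81461034]
[0.50160817 0.24230375 0.146     ] ([-1.66, -3.73, 0.02], [-0.0, 0.01, 0.04], 'rows>=', 2)
```

apply_moves([
  [[-0.3, 0, -0.5], [0, 0, 0], -1],
  [[-1, -1.5, -2], [0, 0, 0], -1],
  [[-1.66, -3.7, -2], [0, 0, 0], -1],
  [[-1.66, -3.7, -2], [0, 0, 0], -1],
  [[-1.66, -3.7, -1], [0, 0, 0], -1],
  [[-1.66, -3.7, 0], [0, 0, 0], -1],
  [[-1.66, -3.7, 0], [0, 0, 0], -1],
  [[-1.4, -3.7, 0], [0, 0, 0], -1],
  [[-1.2, -3.7, 0], [0, 0, 0], -1],
  [[-1, -3.7, 0], [0, 0, 0], -1],
  [[-0.8, -3.7, 0], [0, 0, 0], -1],
  [[-0.6, -3.7, 0], [0, 0, 0], -1],
  [[-0.45, -3.7, 0], [0, 0, 0], -1],
  [[-0.3, -3.7, 0], [0, 0, 0], -1],
  [[-0.2, -3.7, 0], [0, 0, 0], -1],
  [[-0.1, -3.7, 0], [0, 0, 0], -1],
  [[0, -3.7, 0], [0, 0, 0], -1],
  [[0, -3.7, 0], [0, 0, 0], -1],
])

```text
t: 11.92
eef_pos: [0.5431, 0.2498, 0.1465]
tool_rot: [-0.0, 0.995, 0.101, 0.0]
contact_force: [-0.0, -1.1, 0.4]
gripper_width: 0.002
```

```bash
python3 - <<'E'
from h import *
o=get_obs(); print(tobay(3,o['eef_pos']),o['contact_force'])
p=bay(2,(.0,.02)); p[2]=.30; print(p,goto(p,Rdown(RV[2]),o))
E
```

```text
[ 0.07013472 -0.00367849  0.10149857] [-0.02328138 -1.0915065   0.38045043]
[0.48791878 0.16721979 0.3       ] ([-2.82, 2.79, -6.14], [-0.0, -0.0, 0.04], 'rows>=', 3)
```

apply_moves([
  [[-0.3, 0, -0.5], [0, 0, 0], -1],
  [[-1, 1, -2.5], [0, 0, 0], -1],
  [[-2, 2, -4.5], [0, 0, 0], 1],
  [[-2.8, 2.8, -6.1], [0, 0, 0], 1],
  [[-2.8, 2.8, -6.1], [0, 0, 0], 1],
  [[-2.8, 2.8, -6.1], [0, 0, 0], 1],
  [[-2.8, 2.8, -6.1], [0, 0, 0], 1],
])

```text
t: 12.8
eef_pos: [0.488, 0.1675, 0.2979]
tool_rot: [-0.0, 0.995, 0.101, -0.001]
contact_force: [-0.3, -0.5, -0.5]
gripper_width: 1.002
```

```bash
cat >> h.py <<'E'
def overlay(n,fn,thetas=(1.57,1.57,1.57),trays=(),crop=None,S=1):
    o,c=snap(n,'_raw_'+fn); S=S
    im=cv2.imread('pics/_raw_'+fn); x0,y0,x1,y1=crop or (0,0,512,384)
    a=cv2.resize(im[y0:y1,x0:x1],None,fx=S,fy=S,interpolation=cv2.INTER_CUBIC)
    def pl(W,col,cl=True):
        q=proj(W,c,o); cv2.polylines(a,[np.round((q-[x0,y0]+.5)*S).astype(np.int32)],cl,col,1)
    F=pose2(RV[:2],RV[2])
    for z,xa,xb in [(.056,.078,.102),(.053,-.078,.078),(.067,-.078,-.066)]:
        pl(F(np.array([[xa,-.145,z],[xb,-.145,z],[xb,.145,z],[xa,.145,z]])),(0,0,255))
    t=np.linspace(0,2*np.pi,24)
    for i,th in enumerate(thetas):
        l=np.array([.09-.034*np.cos(th),.025+(i-1)*.094-.034*np.sin(th)])
        pl(F(np.c_[l[0]+.006*np.cos(t),l[1]+.006*np.sin(t),0*t+.0975]),(0,255,0))
    cv2.imwrite('pics/'+fn,a); return o,c
E
python3 - <<'E'
from h import *
o,c=overlay('wrist','w5.png',crop=(100,20,420,300),S=2.4); print(o['eef_pos'])
E
```

```text
[0.48799828 0.16750756 0.29794001]
```

View pics/w5.png

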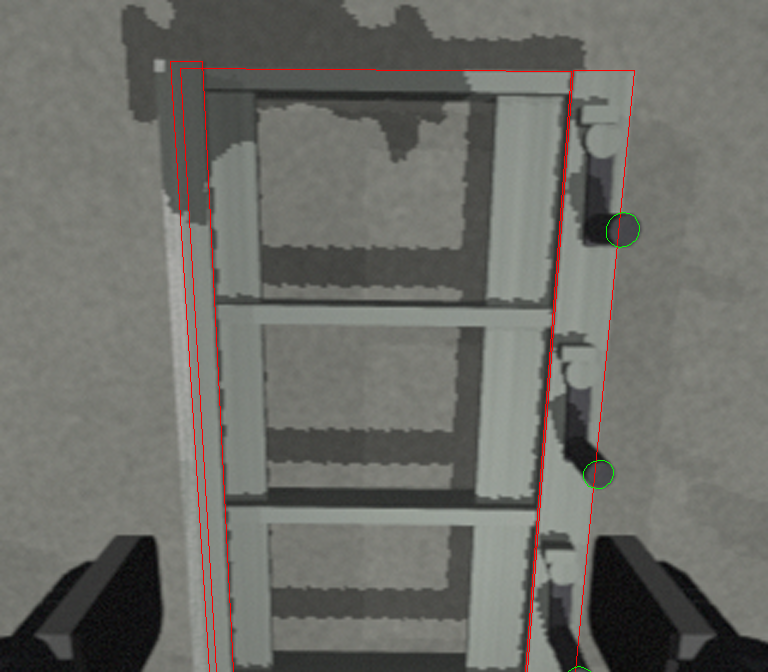

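```bash
python3 - <<'E'
from h import *
t=np.array([0.47871875, -0.14894273, -1.07098687])
p=pose2(t[:2],t[2])(np.array([[.025,0,.25]]))[0]
print(p,goto(p,Rdown(t[2])))
E
```

```text
[ 0.49070021 -0.17088458  0.25      ] ([-2.62, 13.28, 1.91], [0.0, 0.01, 7.3], 'rows>=', 7)
```

apply_moves([
  [[-0.6, 3, 0], [0, 0, 1.8], 1],
  [[-1.3, 6.6, 0], [0, 0, 3.6], 1],
  [[-2, 10, 1], [0, 0, 5.5], 1],
  [[-2.6, 13.3, 1.9], [0, 0, 7.3], 1],
  [[-2.6, 13.3, 1.9], [0, 0, 7.3], 1],
  [[-2.6, 13.3, 1.9], [0, 0, 7.3], 1],
  [[-2.6, 13.3, 1.9], [0, 0, 7.3], 1],
  [[-2.6, 13.3, 1.9], [0, 0, 7.3], 1],
  [[-2.6, 13.3, 1.9], [0, 0, 7.3], 1],
  [[-2.6, 13.3, 1.9], [0, 0, 7.3], 1],
])

```text
t: 14.1
eef_pos: [0.4915, -0.1712, 0.2513]
tool_rot: [-0.0, 0.86, -0.51, -0.0]
contact_force: [0.5, 0.3, 0.7]
gripper_width: 1.003
```

```bash
cat > trayaim.py <<'E'
from h import *
import sys
def aim(g,fn,zt=.0842+.0):
    """fit tray near g; print move to grasp pose"""
    o,c=snap('wrist',fn); print('tcp',o['eef_pos'].round(4))
    t,s,th=fit_tray(c,o,g); print('tray',t.round(4).tolist(),np.round(s,1))
    p=pose2(t[:2],t[2])(np.array([[.025,0,zt]]))[0]
    im=cv2.imread('pics/'+fn)
    F=pose2(t[:2],t[2])
    for z,a,b,y in [(.008,-.075,.075,.04),(.043,.02,.03,.02)]:
        cv2.polylines(im,[np.round(proj(F(np.array([[a,-y,z],[b,-y,z],[b,y,z],[a,y,z]])),c,o)).astype(np.int32)],True,(0,0,255),1)
    cv2.imwrite('pics/'+fn,im)
    print('grasp',p.round(4),goto(p,Rdown(t[2]),o))
    return t
E
python3 - <<'E'
from trayaim import *
aim([0.47871875, -0.14894273, -1.07098687],'w6.png')
E
```

```text
tcp [ 0.4915 -0.1712  0.2513]
tray [0.4788, -0.1494, -1.0683] [ 78.5 149.2]
grasp [ 0.4908 -0.1713  0.0842] ([-0.01, 0.03, 6.68], [-0.0, 0.0, -0.01], 'rows>=', 3)
```

View pics/w6.png

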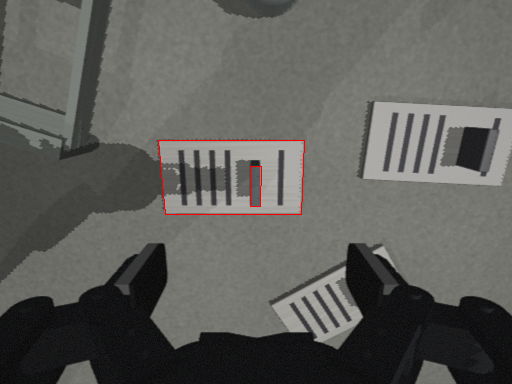

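apply_moves([
  [[0, 0, 2], [0, 0, 0], 1],
  [[0, 0, 4], [0, 0, 0], 1],
  [[0, 0.03, 6], [0, 0, 0], 1],
  [[0, 0.03, 6.6], [0, 0, 0], 1],
  [[0, 0.03, 6.65], [0, 0, 0], 1],
  [[0, 0.03, 6.65], [0, 0, 0], 0],
  [[0, 0.03, 6.65], [0, 0, 0], -1],
  [[0, 0.03, 6.65], [0, 0, 0], -1],
  [[0, 0.03, 6.65], [0, 0, 0], -1],
  [[0, 0.03, 6.65], [0, 0, 0], -1],
  [[0, 0.03, 6.65], [0, 0, 0], -1],
], force=80)

```text
t: 15.52
eef_pos: [0.4908, -0.1721, 0.0858]
tool_rot: [-0.0, 0.86, -0.511, 0.0]
contact_force: [-1.7, 1.4, 6.7]
gripper_width: 0.105
```

```bash
python3 - <<'E'
from h import *
o,c=snap('wrist','w7.png'); print(o['eef_pos'],o['contact_force'],o['gripper_width']*85)
E
```

```text
[ 0.49084306 -0.1720794   0.08578286] [-1.73577893  1.43749841  6.66770687] 8.935265035122114
```

View pics/w7.png

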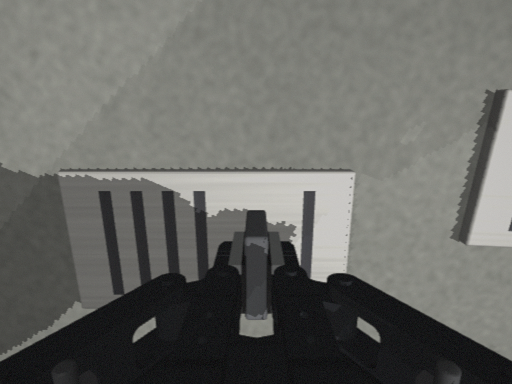

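```bash
cat >> h.py <<'E'
GZ=.0818  # tray centre below TCP along tool z
def ins(n,ex,ez,phi,ey=0.,gz=None,gx=-.025,gy=0.,dyaw=0.):
    """TCP pose with tray near-bottom edge at bay (ex,ey,ez), tilt phi deg; gx,gy tray centre in tool"""
    gz=gz or GZ
    R=Rdown(RV[2]+dyaw)@Rn.from_euler('y',phi,degrees=True).as_matrix()
    E=np.array([gx-.075,gy,gz+.004])
    return bay(n,(ex,ey),ez)-R@E, R
def rows(wps,o=None):
    o=o or get_obs()
    for p,R in wps: print(goto(p,R,o))
E
python3 - <<'E'
from h import *
o=get_obs()
p,R=ins(3,-.058,.09,0); print(p); rows([(p,R),ins(3,-.058,.05,22)])
E
```

```text
[0.51475984 0.24796357 0.2208    ]
([-14.3, -8.88, -5.4], [-0.0, -0.0, -7.26], 'rows>=', 8)
([-14.77, -7.37, -5.05], [1.39, 1.89, -7.17], 'rows>=', 8)
```

apply_moves([
  [[0, 0, -0.5], [0, 0, 0], -1],
  [[0, 0, -2], [0, 0, 0], -1],
  [[0, 0, -4], [0, 0, 0], -1],
  [[0, 0, -6], [0, 0, 0], -1],
  [[0, 0, -6], [0, 0, 0], -1],
  [[0, 0, -6], [0, 0, 0], -1],
])

```text
t: 16.32
eef_pos: [0.4898, -0.1722, 0.2346]
tool_rot: [0.0, 0.86, -0.511, -0.001]
contact_force: [-1.0, 0.5, -3.8]
gripper_width: 0.104
```

```bash
python3 - <<'E'
from h import *
o,c=snap('wrist','w8.png'); print(o['eef_pos'],o['contact_force'],o['gripper_width']*85)
rows([ins(3,-.058,.09,0),ins(3,-.058,.05,22)])
E
```

```text
[ 0.4897919  -0.1721733   0.23460497] [-0.97158381  0.52265744 -3.7575049 ] 8.807424172642042
([-14.27, -8.92, 0.53], [0.0, 0.02, -7.26], 'rows>=', 7)
([-14.74, -7.42, 0.88], [1.4, 1.91, -7.17], 'rows>=', 8)
```

View pics/w8.png

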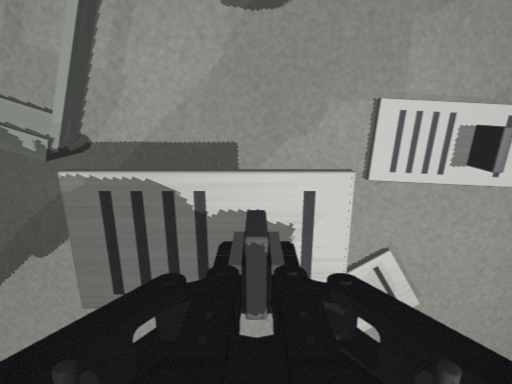

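```bash
cat >> h.py <<'E'
def handproj(P,c):  # tool coords -> pixel
    H=np.array(c['hand_eye']); v=(np.atleast_2d(P)-H[:3,3])@H[:3,:3]; K=np.array(c['mtx'])
    return np.stack([K[0,0]*v[:,0]/-v[:,2]+K[0,2], K[1,1]*-v[:,1]/-v[:,2]+K[1,2]],1)
E
python3 - <<'E'
from h import *
c=read_camera('wrist')
for gz in (.078,.080,.0818): print(gz,handproj([[-.1,-.04,gz-.004],[.05,-.04,gz-.004],[-.1,.04,gz-.004]],c).round(1).tolist())
E
```

```text
0.078 [[50.6, 173.8], [357.2, 174.1], [77.1, 313.4]]
0.08 [[53.3, 173.0], [355.9, 173.3], [79.1, 311.1]]
0.0818 [[55.6, 172.3], [354.8, 172.5], [80.9, 309.1]]
```

apply_moves([
  [[-2, -1.2, 0], [0, 0, -1], -1],
  [[-4, -2.5, 0], [0, 0, -2], -1],
  [[-6, -3.8, 0], [0, 0, -3], -1],
  [[-8, -5, 0], [0, 0, -4], -1],
  [[-10, -6.3, 0], [0, 0, -5], -1],
  [[-12, -7.6, 0.3], [0, 0, -6], -1],
  [[-14.3, -8.9, 0.5], [0, 0, -7.26], -1],
  [[-14.3, -8.9, 0.5], [0, 0, -7.26], -1],
  [[-14.5, -8, 0.7], [0.7, 0.95, -7.2], -1],
  [[-14.74, -7.42, 0.88], [1.4, 1.91, -7.17], -1],
  [[-14.74, -7.42, 0.88], [1.4, 1.91, -7.17], -1],
  [[-14.74, -7.42, 0.88], [1.4, 1.91, -7.17], -1],
  [[-14.74, -7.42, 0.88], [1.4, 1.91, -7.17], -1],
])

```text
t: 18.05
eef_pos: [0.4789, 0.2403, 0.2134]
tool_rot: [-0.019, 0.977, 0.095, 0.191]
contact_force: [-0.1, 0.0, -3.1]
gripper_width: 0.101
```

```bash
python3 - <<'E'
from h import *
o,c=snap('wrist','w9.png'); print(o['eef_pos'],o['contact_force'],o['gripper_width']*85,o['q'].round(2))
R=q2R(o['tool_rot']); print(ins(3,-.058,.05,22)[0]); print(tobay(3,o['eef_pos']+R@np.array([-.1,0,GZ+.004])), tobay(3,o['eef_pos']+R@np.array([.05,0,GZ+.004])))
rows([ins(3,-.060,.012,22),ins(3,-.060,.004,22),ins(3,-.066,.003,22),ins(3,-.074,.002,22)])
snap('side','s1.png')
E
```

```text
[0.47888786 0.24026381 0.21339653] [-0.07902636  0.03543305 -3.1494859 ] 8.578239335024808 [-0.22  0.3  -0.51  2.16  0.75  0.48 -1.12]
[0.47608643 0.24031313 0.21201303]
[-0.05499464 -0.00048645  0.05124583] [ 0.08395443 -0.00069825  0.10775343]
([-0.77, -0.02, 1.39], [0.0, -0.01, -0.01], 'rows>=', 1)
([-0.89, -0.02, 1.68], [0.0, -0.01, -0.01], 'rows>=', 1)
([-1.13, -0.02, 1.63], [0.0, -0.01, -0.01], 'rows>=', 1)
([-1.44, -0.02, 1.55], [0.0, -0.01, -0.01], 'rows>=', 1)
```

View pics/w9.png

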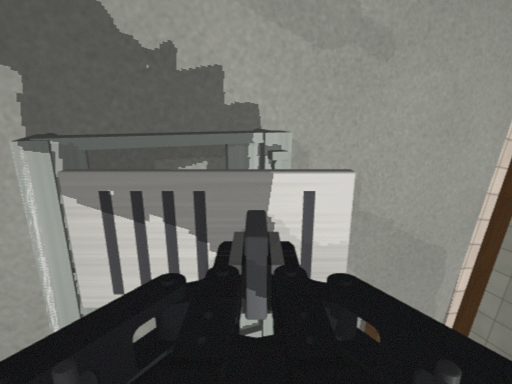

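View pics/s1.png

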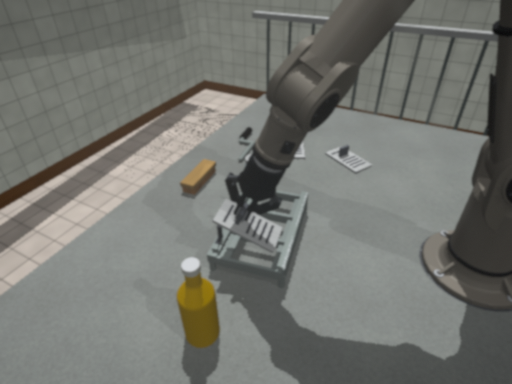

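apply_moves([
  [[-0.3, 0, 0.5], [0, 0, 0], -1],
  [[-0.6, 0, 1], [0, 0, 0], -1],
  [[-0.77, 0, 1.39], [0, 0, 0], -1],
  [[-0.77, 0, 1.39], [0, 0, 0], -1],
  [[-0.77, 0, 1.39], [0, 0, 0], -1],
])

```text
t: 18.77
eef_pos: [0.4734, 0.2394, 0.1741]
tool_rot: [-0.019, 0.977, 0.096, 0.191]
contact_force: [0.3, 0.3, -3.3]
gripper_width: 0.106
```

```bash
cat > st.py <<'E'
from h import *
import sys
def st(n,gx=-.025):
    o=get_obs(); R=q2R(o['tool_rot']); print('E',tobay(n,o['eef_pos']+R@np.array([gx-.075,0,GZ+.004])).round(4),'far', tobay(n,o['eef_pos']+R@np.array([gx+.075,0,GZ+.004])).round(4),'F',o['contact_force'].round(1),'T',o['torque'].round(2),'w',round(o['gripper_width']*85,1))
    return o
E
python3 - <<'E'
from st import *
o=st(3); rows([ins(3,-.060,.004,22),ins(3,-.066,.003,22),ins(3,-.074,.002,22)],o)
E
```

```text
E [-0.0605 -0.0004  0.0119] far [ 0.0784 -0.0004  0.0685] F [ 0.3  0.3 -3.3] T [-0.14  0.64  0.01] w 9.0
([-0.09, -0.01, 0.31], [0.0, -0.02, 0.0], 'rows>=', 1)
([-0.33, -0.01, 0.26], [0.0, -0.02, 0.0], 'rows>=', 1)
([-0.64, -0.01, 0.17], [0.0, -0.02, 0.0], 'rows>=', 1)
```

apply_moves([
  [[-0.05, 0, 0.15], [0, 0, 0], -1],
  [[-0.09, 0, 0.3], [0, 0, 0], -1],
  [[-0.2, 0, 0.28], [0, 0, 0], -1],
  [[-0.33, 0, 0.25], [0, 0, 0], -1],
  [[-0.45, 0, 0.22], [0, 0, 0], -1],
  [[-0.6, 0, 0.18], [0, 0, 0], -1],
  [[-0.6, 0, 0.18], [0, 0, 0], -1],
])

```text
t: 19.65
eef_pos: [0.4604, 0.2368, 0.1639]
tool_rot: [-0.018, 0.977, 0.096, 0.191]
contact_force: [0.3, 0.3, -4.0]
gripper_width: 0.1
```

```bash
python3 - <<'E'
from st import *
o=st(3); snap('wrist','w10.png'); rows([ins(3,-.074,.001,a) for a in (18,14,10,6,3,0)],o)
E
```

```text
E [-0.0738 -0.0006  0.0017] far [ 0.0652 -0.0004  0.0582] F [ 0.3  0.3 -4. ] T [-0.13  0.62 -0.03] w 8.5
([0.22, -0.02, 0.32], [0.0, -0.41, 0.01], 'rows>=', 1)
([0.43, -0.02, 0.62], [0.0, -0.81, 0.01], 'rows>=', 1)
([0.61, -0.02, 0.94], [0.0, -1.21, 0.01], 'rows>=', 2)
([0.78, -0.02, 1.27], [0.0, -1.61, 0.01], 'rows>=', 2)
([0.88, -0.02, 1.52], [0.0, -1.91, 0.01], 'rows>=', 2)
([0.98, -0.02, 1.78], [0.0, -2.21, 0.01], 'rows>=', 3)
```

View pics/w10.png

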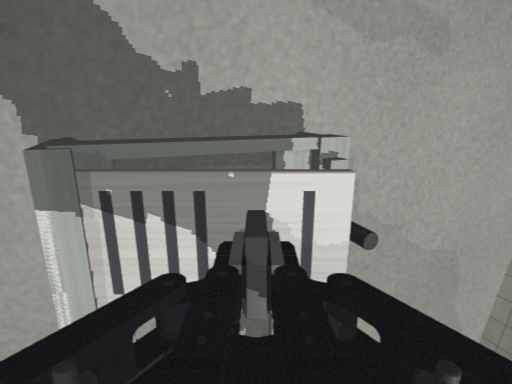

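The near edge of the tray is hidden under the lip at column ~78, and nothing is touching. I'll turn the far end down.

apply_moves([
  [[0.22, 0, 0.32], [0, -0.4, 0], -1],
  [[0.43, 0, 0.62], [0, -0.8, 0], -1],
  [[0.61, 0, 0.94], [0, -1.2, 0], -1],
  [[0.78, 0, 1.27], [0, -1.6, 0], -1],
  [[0.78, 0, 1.27], [0, -1.6, 0], -1],
  [[0.88, 0, 1.52], [0, -1.9, 0], -1],
  [[0.88, 0, 1.52], [0, -1.9, 0], -1],
])

```text
t: 20.58
eef_pos: [0.495, 0.2434, 0.1368]
tool_rot: [-0.002, 0.995, 0.097, 0.028]
contact_force: [0.1, -0.1, -2.7]
gripper_width: 0.104
```

```bash
python3 - <<'E'
from st import *
o=st(3); rows([ins(3,-.074,.0005,a) for a in (2,1,0)],o)
E
```

```text
E [-0.0733 -0.0007  0.0005] far [ 0.0765 -0.0007  0.009 ] F [ 0.1 -0.1 -2.7] T [-0.01 -0.04  0.  ] w 8.8
([0.04, -0.03, 0.09], [0.0, -0.12, -0.0], 'rows>=', 1)
([0.1, -0.03, 0.16], [0.0, -0.22, -0.0], 'rows>=', 1)
([0.16, -0.03, 0.23], [0.0, -0.32, -0.0], 'rows>=', 1)
```

apply_moves([
  [[0.02, 0, 0.09], [0, -0.12, 0], -1],
  [[0.07, 0, 0.16], [0, -0.22, 0], -1],
  [[0.13, 0, 0.23], [0, -0.32, 0], -1],
  [[0.13, 0, 0.25], [0, -0.32, 0], -1],
  [[0.13, 0, 0.25], [0, -0.32, 0], -1],
])

```text
t: 21.2
eef_pos: [0.4984, 0.2443, 0.1309]
tool_rot: [0.0, 0.995, 0.098, -0.0]
contact_force: [0.1, 0.2, -3.2]
gripper_width: 0.104
```

```bash
python3 - <<'E'
from st import *
o=st(3); snap('wrist','w11.png')
E
```

```text
E [-0.0748 -0.0005  0.0002] far [ 0.0752 -0.0004  0.0001] F [ 0.1  0.2 -3.2] T [-0.   -0.06  0.01] w 8.9
```

View pics/w11.png

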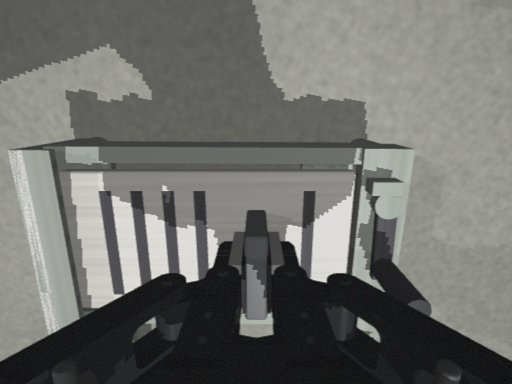

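apply_moves([
  [[0, 0, 0.04], [0, 0, 0], -1],
  [[0, 0, 0.08], [0, 0, 0], -1],
  [[0, 0, 0.08], [0, 0, 0], -1],
])

```text
t: 21.62
eef_pos: [0.4982, 0.2443, 0.1308]
tool_rot: [0.001, 0.995, 0.098, -0.0]
contact_force: [-6.8, -5.1, 17.0]
gripper_width: 0.104
```

```bash
python3 - <<'E'
from st import *
o=st(3)
E
```

```text
E [-0.075  -0.0006  0.    ] far [ 0.075  -0.0005 -0.    ] F [-6.8 -5.1 17. ] T [-0.86  1.24  0.02] w 8.8
```

apply_moves([
  [[0, 0, 0.02], [0, 0, 0], -0.3],
  [[0, 0, 0.02], [0, 0, 0], -0.3],
  [[0, 0, -0.5], [0, 0, 0], -0.3],
  [[0, 0, -2], [0, 0, 0], -0.3],
  [[0, 0, -4], [0, 0, 0], -0.3],
  [[0, 0, -4], [0, 0, 0], -0.3],
  [[0, 0, -4], [0, 0, 0], -0.3],
])

```text
t: 22.5
eef_pos: [0.4984, 0.2441, 0.2292]
tool_rot: [0.0, 0.995, 0.098, -0.0]
contact_force: [-0.4, 0.3, -0.8]
gripper_width: 0.353
```

```bash
python3 - <<'E'
from st import *
o,c=overlay('wrist','w12.png'); print(o['eef_pos'],o['contact_force'])
def closeps(n,o):
    # push along chord (-1,1) in bay frame; tool x along that dir
    d=np.array([-1,1])/2**.5; e=np.array([-1,-1])/2**.5 # e = bulge dir (away from hinge)
    out=[]
    R=Rdown(RV[2]+np.radians(135)); 
    # choose equiv yaw 135-180=-45
    R=Rdown(RV[2]+np.radians(-45))
    for post,back in [(np.array([.09,-.009]),.006+.0145+.012),(np.array([.056,.025]),.006+.0145+.006),(np.array([.056,.025]),.006+.0145+.0)]:
        l=post-d*back+e*.005; p=bay(n,l); p[2]=.147; out.append((p,R)); print(l)
    rows([(out[0][0]+[0,0,.08],R)]+out,o)
closeps(3,o)
E
```

```text
[0.49841511 0.24409925 0.22915424] [-0.3769296   0.30008321 -0.78715468]
[ 0.10944544 -0.0355165 ]
[0.0712028  0.00272614]
[0.06696016 0.00696878]
([3.37, 1.4, 0.09], [0.01, 0.0, 4.5], 'rows>=', 5)
([3.37, 1.39, 3.29], [0.01, 0.0, 4.5], 'rows>=', 5)
([1.84, -0.14, 3.28], [0.01, 0.0, 4.5], 'rows>=', 5)
([1.67, -0.31, 3.28], [0.01, 0.0, 4.5], 'rows>=', 5)
```

View pics/w12.png

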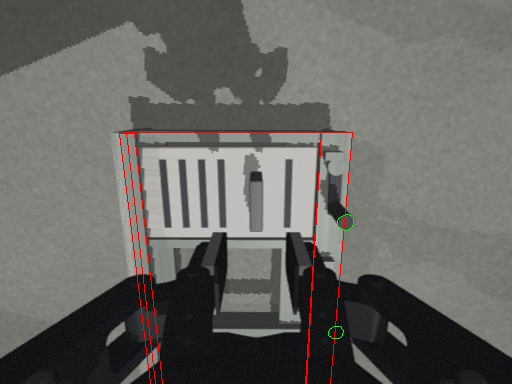

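apply_moves([
  [[1, 0.4, 0], [0, 0, 1], -1],
  [[2, 0.8, 0], [0, 0, 2], -1],
  [[3, 1.2, 0], [0, 0, 3], -1],
  [[3.4, 1.4, 0], [0, 0, 4], -1],
  [[3.4, 1.4, 0], [0, 0, 4.5], -1],
  [[3.4, 1.4, 1], [0, 0, 4.5], -1],
  [[3.4, 1.4, 2], [0, 0, 4.5], -1],
  [[3.4, 1.4, 3.2], [0, 0, 4.5], -1],
  [[3.4, 1.4, 3.25], [0, 0, 4.5], -1],
  [[3.2, 1.2, 3.25], [0, 0, 4.5], -1],
  [[3, 1, 3.25], [0, 0, 4.5], -1],
  [[2.8, 0.8, 3.25], [0, 0, 4.5], -1],
  [[2.6, 0.6, 3.25], [0, 0, 4.5], -1],
  [[2.4, 0.4, 3.25], [0, 0, 4.5], -1],
  [[2.2, 0.2, 3.25], [0, 0, 4.5], -1],
  [[2, 0, 3.25], [0, 0, 4.5], -1],
  [[1.85, -0.15, 3.25], [0, 0, 4.5], -1],
  [[1.85, -0.15, 3.25], [0, 0, 4.5], -1],
])

```text
t: 24.8
eef_pos: [0.5424, 0.2579, 0.1477]
tool_rot: [0.0, 0.957, -0.29, -0.001]
contact_force: [0.4, -0.3, -0.1]
gripper_width: -0.002
```

```bash
python3 - <<'E'
from st import *
o,c=snap('wrist','w13.png'); print(tobay(3,o['eef_pos']),o['contact_force'])
E
```

```text
[0.0710558  0.00435768 0.1027299 ] [ 0.39548701 -0.34916524 -0.11063589]
```

View pics/w13.png

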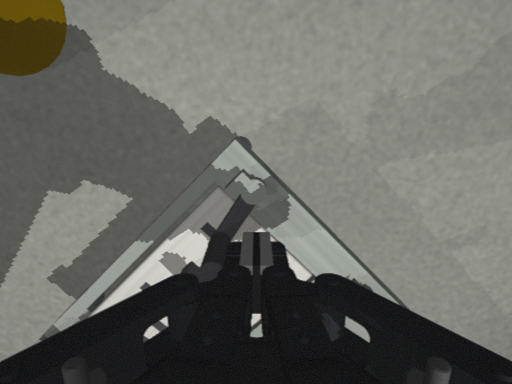

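apply_moves([
  [[-0.1, 0, 0], [0, 0, 0], -1],
  [[-0.2, 0, 0], [0, 0, 0], -1],
  [[-0.25, 0, 0], [0, 0, 0], -1],
  [[-0.3, 0, 0], [0, 0, 0], -1],
  [[-0.3, 0, 0], [0, 0, 0], -1],
])

```text
t: 25.48
eef_pos: [0.5371, 0.2612, 0.1478]
tool_rot: [0.0, 0.957, -0.291, -0.0]
contact_force: [3.2, 0.6, -0.0]
gripper_width: 0.001
```

```bash
python3 - <<'E'
from st import *
o=get_obs(); print(tobay(3,o['eef_pos']),o['contact_force'])
E
```

```text
[0.06645638 0.00867434 0.10281333] [ 3.22184858  0.58197748 -0.01496776]
```

apply_moves([
  [[-0.08, 0, 0], [0, 0, 0], -1],
  [[-0.12, 0, 0], [0, 0, 0], -1],
  [[-0.12, 0, 0], [0, 0, 0], -1],
])

```text
t: 25.85
eef_pos: [0.5366, 0.2614, 0.1479]
tool_rot: [0.0, 0.957, -0.292, 0.002]
contact_force: [9.5, -1.9, -1.9]
gripper_width: 0.003
```

```bash
python3 - <<'E'
from st import *
o=get_obs(); print(tobay(3,o['eef_pos']),o['contact_force'])
t=np.array([0.61346, -0.32143, -1.1203])
p=pose2(t[:2],t[2])(np.array([[.025,0,.25]]))[0]
rows([(bay(3,(.03,.0),.20),Rdown(RV[2])),(p,Rdown(t[2]))])
E
```

```text
[0.06604749 0.00896385 0.10293496] [ 9.46701789 -1.89035506 -1.9346191 ]
([-0.75, 1.27, -3.89], [0.0, -0.02, -4.51], 'rows>=', 5)
([16.43, 18.14, -4.04], [-0.01, -0.02, 3.03], 'rows>=', 10)
```

apply_moves([
  [[0.4, 0, 0], [0, 0, 0], -1],
  [[0.4, 0, -1.5], [0, 0, 0], -1],
  [[0, 0.6, -3.5], [0, 0, -1], 1],
  [[-0.4, 1.2, -5], [0, 0, -2], 1],
  [[-0.75, 2, -6], [0, 0, -3], 1],
  [[-0.75, 2, -6], [0, 0, -4], 1],
  [[-0.75, 2, -6], [0, 0, -4.5], 1],
  [[-0.75, 2, -6], [0, 0, -4.5], 1],
  [[-0.75, 2, -6], [0, 0, -4.5], 1],
])

```text
t: 26.98
eef_pos: [0.4906, 0.2317, 0.2974]
tool_rot: [0.0, 0.995, 0.097, -0.001]
contact_force: [-0.0, 0.2, 0.2]
gripper_width: 0.997
```

```bash
python3 - <<'E'
from st import *
o,c=overlay('wrist','w14.png',thetas=(1.57,1.57,0)); print(o['eef_pos'])
t=np.array([0.61346, -0.32143, -1.1203])
p=pose2(t[:2],t[2])(np.array([[.025,0,.25]]))[0]
rows([(p,Rdown(t[2]))])
E
```

```text
[0.49061918 0.23173153 0.29735964]
([0.79, 23.63, 1.91], [0.01, 0.01, 7.53], 'rows>=', 10)
```

View pics/w14.png

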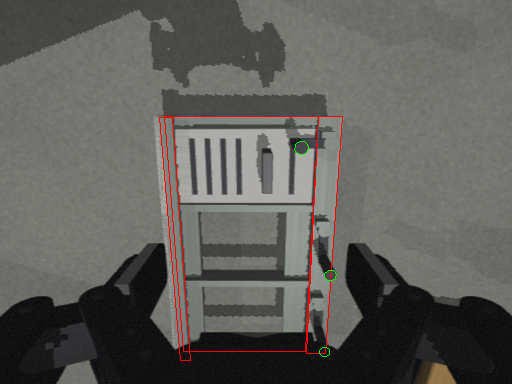

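Tray one is seated in bay 3 and its latch post sits on the closed-position circle at (147,301). Next is tray B.

apply_moves([
  [[0, 2.4, 0], [0, 0, 0.8], 1],
  [[0.1, 4.8, 0], [0, 0, 1.5], 1],
  [[0.2, 7.2, 0], [0, 0, 2.3], 1],
  [[0.3, 9.6, 0], [0, 0, 3], 1],
  [[0.4, 12, 0], [0, 0, 3.8], 1],
  [[0.5, 14.4, 0.4], [0, 0, 4.5], 1],
  [[0.6, 16.8, 0.8], [0, 0, 5.3], 1],
  [[0.7, 19.2, 1.2], [0, 0, 6], 1],
  [[0.75, 21.6, 1.6], [0, 0, 6.8], 1],
  [[0.8, 23.6, 1.9], [0, 0, 7.5], 1],
  [[0.8, 23.6, 1.9], [0, 0, 7.5], 1],
  [[0.8, 23.6, 1.9], [0, 0, 7.5], 1],
  [[0.8, 23.6, 1.9], [0, 0, 7.5], 1],
])

```text
t: 28.65
eef_pos: [0.6259, -0.3409, 0.2509]
tool_rot: [0.0, 0.85, -0.527, -0.0]
contact_force: [0.4, -0.9, 0.4]
gripper_width: 0.997
```

```bash
python3 - <<'E'
from trayaim import *
aim([0.61346, -0.32143, -1.1203],'w15.png',.0875)
E
```

```text
tcp [ 0.6259 -0.3409  0.2509]
tray [0.6135, -0.3216, -1.1192] [ 79.1 149.3]
grasp [ 0.6244 -0.3441  0.0875] ([0.09, 0.11, 6.53], [0.0, 0.0, 0.05], 'rows>=', 3)
```

View pics/w15.png

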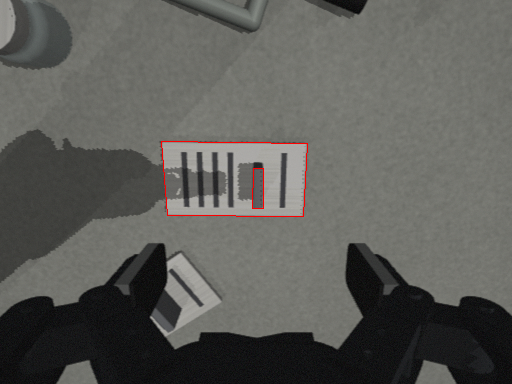

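apply_moves([
  [[0, 0, 2], [0, 0, 0], 1],
  [[0.09, 0.1, 4], [0, 0, 0.05], 1],
  [[0.09, 0.11, 6], [0, 0, 0.05], 1],
  [[0.09, 0.11, 6.5], [0, 0, 0.05], 1],
  [[0.09, 0.11, 6.5], [0, 0, 0.05], 1],
  [[0.09, 0.11, 6.5], [0, 0, 0.05], 0],
  [[0.09, 0.11, 6.5], [0, 0, 0.05], -1],
  [[0.09, 0.11, 6.5], [0, 0, 0.05], -1],
  [[0.09, 0.11, 6.5], [0, 0, 0.05], -1],
  [[0.09, 0.11, 6.5], [0, 0, 0.05], -1],
  [[0.09, 0.11, 6.5], [0, 0, 0.05], -1],
], force=80)

```text
t: 30.08
eef_pos: [0.624, -0.3463, 0.0887]
tool_rot: [0.0, 0.847, -0.532, -0.0]
contact_force: [-2.8, 1.6, 4.7]
gripper_width: 0.103
```

```bash
python3 - <<'E'
from h import *
o=get_obs(); print(o['eef_pos'],o['contact_force'],o['gripper_width']*85)
E
```

```text
[ 0.62397382 -0.34626668  0.08867367] [-2.82682614  1.59466464  4.73946758] 8.747271894635176
```

apply_moves([
  [[0, 0, -0.5], [0, 0, 0], -1],
  [[0, 0, -2], [0, 0, 0], -1],
  [[0, 0, -4], [0, 0, 0], -1],
  [[0, 0, -6], [0, 0, 0], -1],
  [[0, 0, -6], [0, 0, 0], -1],
  [[0, 0, -6], [0, 0, 0], -1],
])

```text
t: 30.82
eef_pos: [0.6232, -0.3462, 0.2372]
tool_rot: [0.001, 0.847, -0.532, -0.001]
contact_force: [-0.5, 0.2, -4.2]
gripper_width: 0.097
```

```bash
python3 - <<'E'
from h import *
o,c=snap('wrist','w16.png'); print(o['eef_pos'],o['contact_force'],o['gripper_width']*85)
for gz in (.0818,.0835): print(gz,handproj([[-.1,-.04,gz-.004],[.05,-.04,gz-.004],[-.1,.04,gz-.004]],c).round(1).tolist())
rows([ins(2,-.058,.09,0),ins(2,-.060,.05,22)])
E
```

```text
[ 0.6231523  -0.34621854  0.23721769] [-0.45436942  0.22294591 -4.17914168] 8.281829372323925
0.0818 [[55.7, 172.3], [354.9, 172.6], [81.0, 309.1]]
0.0835 [[57.9, 171.6], [353.9, 171.9], [82.6, 307.2]]
([-19.64, -5.48, 0.64], [0.01, 0.02, -7.55], 'rows>=', 9)
([-20.05, -3.87, 0.99], [1.46, 1.89, -7.45], 'rows>=', 9)
```

View pics/w16.png

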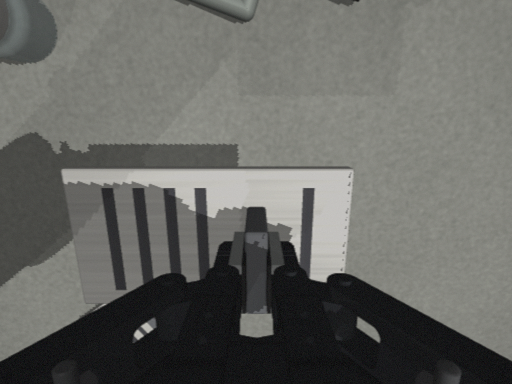

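```bash
sed -i 's/^GZ=.*/GZ=.0847/' h.py; python3 - <<'E'
from h import *
rows([ins(2,-.060,.09,0,gy=-.001),ins(2,-.060,.05,22,gy=-.001)])
E
```

```text
([-19.62, -5.39, 0.52], [0.01, 0.02, -7.55], 'rows>=', 9)
([-20.03, -3.82, 0.89], [1.46, 1.89, -7.45], 'rows>=', 9)
```

apply_moves([
  [[-2.2, -0.6, 0], [0, 0, -0.8], -1],
  [[-4.4, -1.2, 0], [0, 0, -1.6], -1],
  [[-6.5, -1.8, 0], [0, 0, -2.5], -1],
  [[-8.7, -2.4, 0], [0, 0, -3.3], -1],
  [[-11, -3, 0], [0, 0, -4.2], -1],
  [[-13, -3.6, 0], [0, 0, -5], -1],
  [[-15.3, -4.2, 0.2], [0, 0, -5.9], -1],
  [[-17.5, -4.8, 0.4], [0, 0, -6.7], -1],
  [[-19.6, -5.4, 0.5], [0, 0, -7.55], -1],
  [[-19.6, -5.4, 0.5], [0, 0, -7.55], -1],
  [[-19.8, -4.6, 0.7], [0.7, 0.95, -7.5], -1],
  [[-20, -3.8, 0.9], [1.46, 1.9, -7.45], -1],
  [[-20, -3.8, 0.9], [1.46, 1.9, -7.45], -1],
  [[-20, -3.8, 0.9], [1.46, 1.9, -7.45], -1],
  [[-20, -3.8, 0.9], [1.46, 1.9, -7.45], -1],
])

```text
t: 32.75
eef_pos: [0.4941, 0.1456, 0.2156]
tool_rot: [-0.018, 0.977, 0.095, 0.192]
contact_force: [0.1, 0.0, -3.0]
gripper_width: 0.097
```

```bash
python3 - <<'E'
from st import *
o=st(2); snap('wrist','w17.png')
rows([ins(2,-.060,.012,22,gy=-.001)],o)
E
```

```text
E [-0.0572 -0.0025  0.0507] far [ 0.0817 -0.0026  0.1075] F [ 0.1  0.  -3. ] T [-0.06  0.58 -0.06] w 8.2
([-0.68, -0.06, 1.41], [0.01, -0.02, -0.0], 'rows>=', 1)
```

View pics/w17.png

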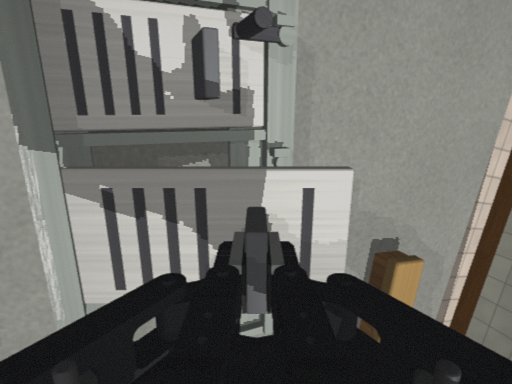

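apply_moves([
  [[-0.3, -0.06, 0.5], [0, 0, 0], -1],
  [[-0.55, -0.06, 1], [0, 0, 0], -1],
  [[-0.68, -0.06, 1.4], [0, 0, 0], -1],
  [[-0.68, -0.06, 1.4], [0, 0, 0], -1],
  [[-0.68, -0.06, 1.4], [0, 0, 0], -1],
])

```text
t: 33.42
eef_pos: [0.4905, 0.1465, 0.1768]
tool_rot: [-0.018, 0.977, 0.096, 0.192]
contact_force: [-0.2, -0.7, -2.7]
gripper_width: 0.099
```

```bash
python3 - <<'E'
from st import *
o=st(2); rows([ins(2,-.060,.004,22,gy=-.001),ins(2,-.066,.003,22,gy=-.001),ins(2,-.074,.002,22,gy=-.001)],o)
E
```

```text
E [-0.0604 -0.001   0.0118] far [ 0.0784 -0.0009  0.0687] F [-0.2 -0.7 -2.7] T [-0.11  0.59  0.05] w 8.4
([-0.09, 0.01, 0.31], [0.01, -0.03, 0.0], 'rows>=', 1)
([-0.33, 0.01, 0.26], [0.01, -0.03, 0.0], 'rows>=', 1)
([-0.64, 0.01, 0.18], [0.01, -0.03, 0.0], 'rows>=', 1)
```

apply_moves([
  [[-0.05, 0, 0.15], [0, 0, 0], -1],
  [[-0.09, 0, 0.3], [0, 0, 0], -1],
  [[-0.2, 0, 0.28], [0, 0, 0], -1],
  [[-0.33, 0, 0.25], [0, 0, 0], -1],
  [[-0.45, 0, 0.22], [0, 0, 0], -1],
  [[-0.6, 0, 0.18], [0, 0, 0], -1],
  [[-0.62, 0, 0.18], [0, 0, 0], -1],
  [[-0.62, 0, 0.18], [0, 0, 0], -1],
])

```text
t: 34.42
eef_pos: [0.4774, 0.1438, 0.1665]
tool_rot: [-0.018, 0.977, 0.096, 0.192]
contact_force: [-0.1, 0.7, -2.3]
gripper_width: 0.1
```

```bash
python3 - <<'E'
from st import *
o=st(2); snap('wrist','w18.png'); rows([ins(2,-.074,.001,a,gy=-.001) for a in (18,14,10,6,3)],o)
E
```

```text
E [-0.0738 -0.0012  0.0015] far [ 0.065  -0.0011  0.0583] F [-0.1  0.7 -2.3] T [-0.13  0.54  0.01] w 8.5
([0.24, 0.0, 0.32], [0.01, -0.42, 0.01], 'rows>=', 1)
([0.45, 0.0, 0.63], [0.01, -0.82, 0.01], 'rows>=', 1)
([0.65, 0.0, 0.94], [0.01, -1.22, 0.01], 'rows>=', 2)
([0.82, 0.0, 1.28], [0.01, -1.62, 0.01], 'rows>=', 2)
([0.93, 0.0, 1.53], [0.01, -1.92, 0.01], 'rows>=', 2)
```

View pics/w18.png

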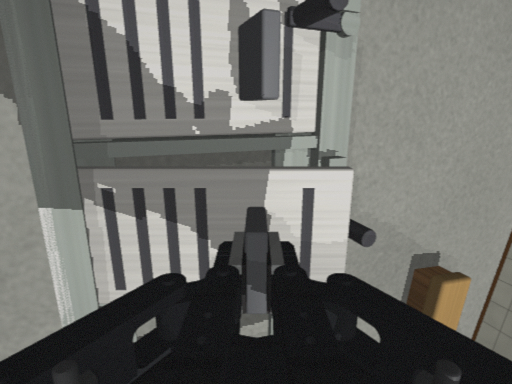

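apply_moves([
  [[0.23, 0, 0.32], [0, -0.42, 0], -1],
  [[0.44, 0, 0.63], [0, -0.82, 0], -1],
  [[0.63, 0, 0.94], [0, -1.22, 0], -1],
  [[0.8, 0, 1.28], [0, -1.62, 0], -1],
  [[0.8, 0, 1.28], [0, -1.62, 0], -1],
  [[0.9, 0, 1.53], [0, -1.92, 0], -1],
  [[0.9, 0, 1.53], [0, -1.92, 0], -1],
])

```text
t: 35.35
eef_pos: [0.5122, 0.1505, 0.1394]
tool_rot: [-0.002, 0.995, 0.097, 0.027]
contact_force: [0.2, 0.0, -3.2]
gripper_width: 0.102
```

```bash
python3 - <<'E'
from st import *
o=st(2); rows([ins(2,-.0748,.0003,a,gy=-.001) for a in (2,1,0)]+[ins(2,-.0748,-.001,0,gy=-.001)],o)
E
```

```text
E [-0.0744 -0.0012  0.0004] far [ 0.0753 -0.0012  0.0085] F [ 0.2  0.  -3.2] T [0.09 0.   0.02] w 8.7
([0.05, -0.0, 0.08], [0.01, -0.11, 0.0], 'rows>=', 1)
([0.11, -0.0, 0.15], [0.01, -0.21, 0.0], 'rows>=', 1)
([0.17, -0.0, 0.23], [0.01, -0.31, -0.0], 'rows>=', 1)
([0.17, -0.0, 0.28], [0.01, -0.31, -0.0], 'rows>=', 1)
```

apply_moves([
  [[0.05, 0, 0.08], [0, -0.11, 0], -1],
  [[0.11, 0, 0.15], [0, -0.21, 0], -1],
  [[0.16, 0, 0.23], [0, -0.31, 0], -1],
  [[0.16, 0, 0.27], [0, -0.31, 0], -1],
  [[0.16, 0, 0.3], [0, -0.31, 0], -1],
  [[0.16, 0, 0.3], [0, -0.31, 0], -1],
])

```text
t: 36.1
eef_pos: [0.5165, 0.1515, 0.1336]
tool_rot: [0.002, 0.995, 0.098, -0.0]
contact_force: [-4.8, -2.8, 12.5]
gripper_width: 0.099
```

```bash
python3 - <<'E'
from st import *
o=st(2)
E
```

```text
E [-0.0751 -0.0013 -0.    ] far [ 0.0749 -0.0012 -0.0001] F [-4.8 -2.8 12.5] T [-0.43  1.    0.04] w 8.4
```

Seated. I'll release, rise and turn for the latch.

apply_moves([
  [[0, 0, 0], [0, 0, 0], -0.3],
  [[0, 0, 0], [0, 0, 0], -0.3],
  [[0, 0, -0.5], [0, 0, 0], -0.3],
  [[0, 0, -2], [0, 0, 0], -0.3],
  [[0, 0, -3.8], [0, 0, 0], -0.3],
  [[0, 0, -3.8], [0, 0, 0], -0.3],
  [[0, 0, -3.8], [0, 0, 0], -0.3],
])

```text
t: 36.98
eef_pos: [0.5163, 0.1514, 0.2273]
tool_rot: [0.001, 0.995, 0.098, -0.0]
contact_force: [-0.2, 0.1, -0.9]
gripper_width: 0.352
```

```bash
cat >> st.py <<'E'
def closeps(n,o):
    d=np.array([-1,1])/2**.5; e=np.array([-1,-1])/2**.5
    R=Rdown(RV[2]+np.radians(-45)); out=[]
    for post,back in [(np.array([.09,-.009]),.006+.0132+.013),(np.array([.056,.025]),.006+.0132+.004),(np.array([.056,.025]),.006+.0132)]:
        l=post-d*back+e*.005; p=bay(n,l); p[2]=.147; out.append((p,R))
    rows([(out[0][0]+[0,0,.08],R)]+out,o)
E
python3 - <<'E'
from st import *
o,c=overlay('wrist','w19.png',thetas=(1.57,1.57,0)); print(o['eef_pos'],o['contact_force'])
closeps(2,o)
E
```

```text
[0.51626342 0.15135128 0.22732374] [-0.18054632  0.11786515 -0.89699935]
([3.38, 1.37, 0.01], [0.02, 0.0, 4.5], 'rows>=', 5)
([3.38, 1.36, 3.21], [0.02, 0.0, 4.5], 'rows>=', 5)
([1.77, -0.25, 3.21], [0.02, 0.0, 4.5], 'rows>=', 5)
([1.66, -0.37, 3.21], [0.02, 0.0, 4.5], 'rows>=', 5)
```

View pics/w19.png

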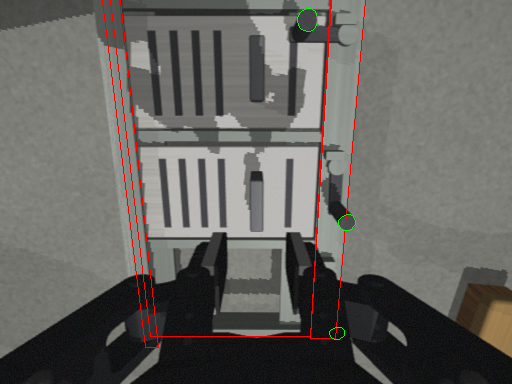

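apply_moves([
  [[1, 0.4, 0], [0, 0, 1], -1],
  [[2, 0.8, 0], [0, 0, 2], -1],
  [[3, 1.2, 0], [0, 0, 3], -1],
  [[3.4, 1.4, 0], [0, 0, 4], -1],
  [[3.4, 1.4, 0], [0, 0, 4.5], -1],
  [[3.4, 1.4, 1], [0, 0, 4.5], -1],
  [[3.4, 1.4, 2], [0, 0, 4.5], -1],
  [[3.4, 1.4, 3.2], [0, 0, 4.5], -1],
  [[3.4, 1.4, 3.2], [0, 0, 4.5], -1],
  [[3.2, 1.2, 3.2], [0, 0, 4.5], -1],
  [[3, 1, 3.2], [0, 0, 4.5], -1],
  [[2.8, 0.8, 3.2], [0, 0, 4.5], -1],
  [[2.6, 0.6, 3.2], [0, 0, 4.5], -1],
  [[2.4, 0.4, 3.2], [0, 0, 4.5], -1],
  [[2.2, 0.2, 3.2], [0, 0, 4.5], -1],
  [[2, 0, 3.2], [0, 0, 4.5], -1],
  [[1.85, -0.17, 3.2], [0, 0, 4.5], -1],
  [[1.77, -0.25, 3.2], [0, 0, 4.5], -1],
  [[1.66, -0.37, 3.2], [0, 0, 4.5], -1],
  [[1.66, -0.37, 3.2], [0, 0, 4.5], -1],
])

```text
t: 39.52
eef_pos: [0.5552, 0.1689, 0.1472]
tool_rot: [0.001, 0.957, -0.29, -0.0]
contact_force: [1.6, 0.4, 1.1]
gripper_width: -0.001
```

```bash
python3 - <<'E'
from st import *
o=get_obs(); print(tobay(2,o['eef_pos']),o['contact_force'])
E
```

```text
[0.06636202 0.00855292 0.10222701] [1.55454353 0.39808349 1.08255564]
```

Push a bit further until it meets the stop.

apply_moves([
  [[-0.08, 0, 0], [0, 0, 0], -1],
  [[-0.14, 0, 0], [0, 0, 0], -1],
  [[-0.14, 0, 0], [0, 0, 0], -1],
])

```text
t: 39.9
eef_pos: [0.5544, 0.1691, 0.1473]
tool_rot: [0.001, 0.957, -0.292, 0.002]
contact_force: [9.1, -1.4, -3.6]
gripper_width: -0.004
```

apply_moves([
  [[0.4, 0, 0], [0, 0, 0], -1],
  [[0.4, 0, -1.5], [0, 0, 0], -1],
  [[0, 0.6, -3.5], [0, 0, -1], 1],
  [[-0.4, 1.2, -5], [0, 0, -2], 1],
  [[-0.75, 2, -6], [0, 0, -3], 1],
  [[-0.75, 2, -6], [0, 0, -4], 1],
  [[-0.75, 2, -6], [0, 0, -4.5], 1],
  [[-0.75, 2, -6], [0, 0, -4.5], 1],
  [[-0.75, 2, -6], [0, 0, -4.5], 1],
])

```text
t: 41.02
eef_pos: [0.5087, 0.1396, 0.2969]
tool_rot: [0.001, 0.995, 0.097, -0.001]
contact_force: [0.7, 0.6, 0.0]
gripper_width: 0.998
```

```bash
python3 - <<'E'
from st import *
o,c=overlay('wrist','w20.png',thetas=(1.57,0,0)); print(o['eef_pos'])
t=np.array([0.4076, -0.3343, -.5097])
p=pose2(t[:2],t[2])(np.array([[.025,0,.25]]))[0]
rows([(p,Rdown(t[2]))])
E
```

```text
[0.5087408  0.13959934 0.29687527]
([-6.87, 18.46, 1.93], [0.02, 0.01, 4.03], 'rows>=', 8)
```

View pics/w20.png

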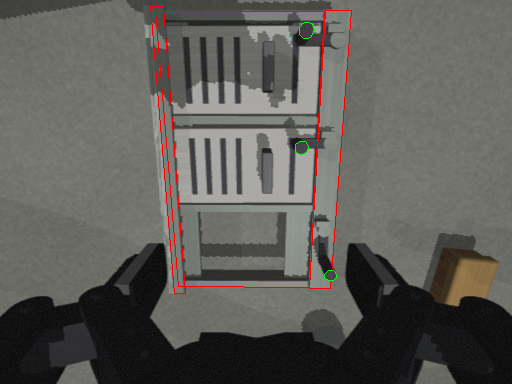

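Both trays are in and latched. Next is tray C.

apply_moves([
  [[-0.8, 2.3, 0], [0, 0, 0.5], 1],
  [[-1.7, 4.6, 0], [0, 0, 1], 1],
  [[-2.6, 6.9, 0], [0, 0, 1.5], 1],
  [[-3.4, 9.2, 0.5], [0, 0, 2], 1],
  [[-4.3, 11.5, 1], [0, 0, 2.5], 1],
  [[-5.1, 13.8, 1.5], [0, 0, 3], 1],
  [[-6, 16.1, 1.9], [0, 0, 3.5], 1],
  [[-6.87, 18.46, 1.93], [0, 0, 4], 1],
  [[-6.87, 18.46, 1.93], [0, 0, 4], 1],
  [[-6.87, 18.46, 1.93], [0, 0, 4], 1],
  [[-6.87, 18.46, 1.93], [0, 0, 4], 1],
])

```text
t: 42.45
eef_pos: [0.4311, -0.3446, 0.2502]
tool_rot: [0.001, 0.969, -0.247, -0.0]
contact_force: [0.6, 0.6, -0.3]
gripper_width: 0.997
```

```bash
python3 - <<'E'
from trayaim import *
aim([0.4076, -0.3343, -.5097],'w21.png',.0875)
E
```

```text
tcp [ 0.4311 -0.3446  0.2502]
tray [0.42, -0.3104, -0.4985] [ 58.2 149.1]
grasp [ 0.4419 -0.3224  0.0875] ([-0.05, -1.0, 6.51], [0.01, -0.0, -0.01], 'rows>=', 3)
```

View pics/w21.png

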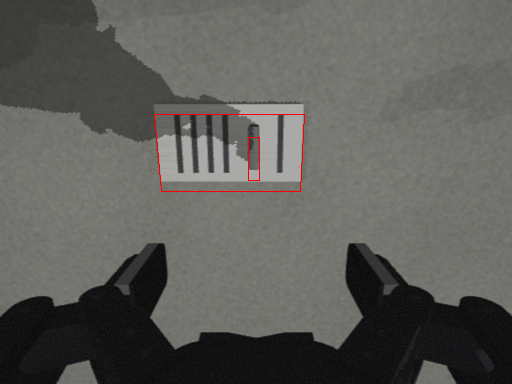

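Tray C has been knocked a few centimetres: it now shows at (143,230), outside my search window. I'll refit there.

```bash
python3 - <<'E'
from trayaim import *
aim([0.425, -0.302, -.4985],'w22.png',.0875)
E
```

```text
tcp [ 0.4311 -0.3447  0.2503]
tray [0.4247, -0.3016, -0.4985] [ 78.6 149.5]
grasp [ 0.4467 -0.3135  0.0875] ([-0.05, -1.41, 6.51], [0.01, -0.0, -0.01], 'rows>=', 3)
```

View pics/w22.png

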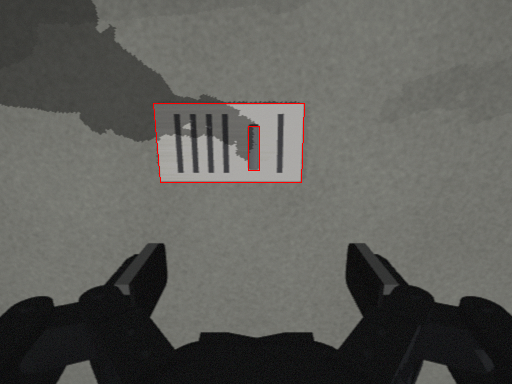

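apply_moves([
  [[0, -0.7, 1], [0, 0, 0], 1],
  [[-0.05, -1.4, 2], [0, 0, 0], 1],
  [[-0.05, -1.4, 4], [0, 0, 0], 1],
  [[-0.05, -1.4, 6], [0, 0, 0], 1],
  [[-0.05, -1.4, 6.5], [0, 0, 0], 1],
  [[-0.05, -1.4, 6.5], [0, 0, 0], 1],
  [[-0.05, -1.4, 6.5], [0, 0, 0], 0],
  [[-0.05, -1.4, 6.5], [0, 0, 0], -1],
  [[-0.05, -1.4, 6.5], [0, 0, 0], -1],
  [[-0.05, -1.4, 6.5], [0, 0, 0], -1],
  [[-0.05, -1.4, 6.5], [0, 0, 0], -1],
  [[-0.05, -1.4, 6.5], [0, 0, 0], -1],
], force=80)

```text
t: 44.05
eef_pos: [0.4459, -0.3157, 0.0881]
tool_rot: [0.001, 0.969, -0.249, -0.0]
contact_force: [-1.3, 0.6, 7.1]
gripper_width: 0.104
```

```bash
python3 - <<'E'
from h import *
o=get_obs(); print(o['eef_pos'],o['contact_force'],o['gripper_width']*85)
E
```

```text
[ 0.44593286 -0.31568696  0.08812706] [-1.27447491  0.57156104  7.13538066] 8.80764495119916
```

apply_moves([
  [[0, 0, -0.5], [0, 0, 0], -1],
  [[0, 0, -2], [0, 0, 0], -1],
  [[0, 0, -4], [0, 0, 0], -1],
  [[0, 0, -6], [0, 0, 0], -1],
  [[0, 0, -6], [0, 0, 0], -1],
  [[0, 0, -6], [0, 0, 0], -1],
])

```text
t: 44.8
eef_pos: [0.4454, -0.315, 0.2373]
tool_rot: [0.001, 0.969, -0.249, -0.001]
contact_force: [0.2, -0.1, -2.1]
gripper_width: 0.103
```

```bash
python3 - <<'E'
from h import *
o,c=snap('wrist','w23.png'); print(o['eef_pos'],o['contact_force'],o['gripper_width']*85)
for gz in (.0818,.0835,.0847): print(gz,handproj([[-.1,-.04,gz-.004],[.05,-.04,gz-.004],[-.1,.04,gz-.004]],c).round(1).tolist())
rows([ins(1,-.060,.09,0),ins(1,-.060,.05,22)])
E
```

```text
[ 0.44540183 -0.31498733  0.23725631] [ 0.22458571 -0.05008257 -2.08393221] 8.786251718457926
0.0818 [[54.1, 171.4], [353.5, 171.7], [79.6, 308.4]]
0.0835 [[56.3, 170.7], [352.5, 171.0], [81.2, 306.5]]
0.0847 [[57.8, 170.2], [351.8, 170.5], [82.4, 305.2]]
([-3.63, -15.26, 0.48], [0.01, 0.02, -4.0], 'rows>=', 7)
([-4.87, -14.22, 0.85], [0.78, 2.13, -3.95], 'rows>=', 7)
```

View pics/w23.png

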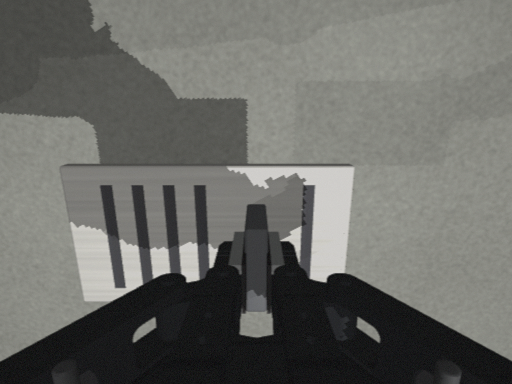

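```bash
sed -i 's/^GZ=.*/GZ=.0841/' h.py; python3 - <<'E'
from h import *
rows([ins(1,-.060,.09,0,gy=-.002),ins(1,-.060,.05,22,gy=-.002)])
E
```

```text
([-3.58, -15.2, 0.51], [0.01, 0.02, -4.0], 'rows>=', 7)
([-4.81, -14.16, 0.87], [0.78, 2.13, -3.95], 'rows>=', 6)
```

apply_moves([
  [[-0.5, -2.1, 0], [0, 0, -0.6], -1],
  [[-1, -4.2, 0], [0, 0, -1.1], -1],
  [[-1.5, -6.4, 0], [0, 0, -1.7], -1],
  [[-2, -8.6, 0.1], [0, 0, -2.3], -1],
  [[-2.5, -10.8, 0.2], [0, 0, -2.8], -1],
  [[-3, -13, 0.4], [0, 0, -3.4], -1],
  [[-3.58, -15.2, 0.5], [0, 0, -4], -1],
  [[-3.58, -15.2, 0.5], [0, 0, -4], -1],
  [[-4.2, -14.7, 0.7], [0.4, 1.06, -4], -1],
  [[-4.81, -14.16, 0.87], [0.78, 2.13, -3.95], -1],
  [[-4.81, -14.16, 0.87], [0.78, 2.13, -3.95], -1],
  [[-4.81, -14.16, 0.87], [0.78, 2.13, -3.95], -1],
  [[-4.81, -14.16, 0.87], [0.78, 2.13, -3.95], -1],
])

```text
t: 46.48
eef_pos: [0.5128, 0.0531, 0.2154]
tool_rot: [-0.018, 0.977, 0.096, 0.192]
contact_force: [1.1, 0.1, -2.6]
gripper_width: 0.099
```

```bash
python3 - <<'E'
from st import *
o=st(1); snap('wrist','w24.png')
rows([ins(1,-.060,.012,22,gy=-.002)],o)
E
```

```text
E [-0.0571 -0.0029  0.0511] far [ 0.0818 -0.0028  0.1078] F [ 1.1  0.1 -2.6] T [-0.14  0.48  0.01] w 8.4
([-0.69, -0.03, 1.42], [0.0, -0.02, 0.0], 'rows>=', 1)
```

View pics/w24.png

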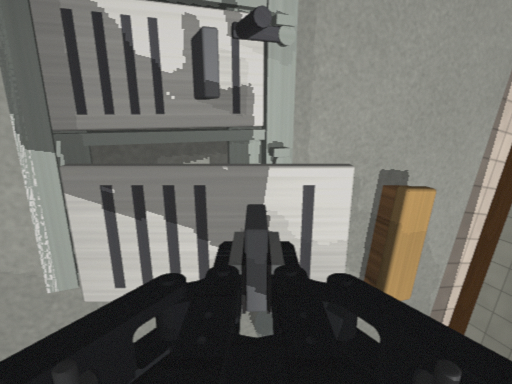

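apply_moves([
  [[-0.3, -0.03, 0.5], [0, 0, 0], -1],
  [[-0.55, -0.03, 1], [0, 0, 0], -1],
  [[-0.69, -0.03, 1.42], [0, 0, 0], -1],
  [[-0.69, -0.03, 1.42], [0, 0, 0], -1],
  [[-0.69, -0.03, 1.42], [0, 0, 0], -1],
])

```text
t: 47.15
eef_pos: [0.5093, 0.0534, 0.176]
tool_rot: [-0.018, 0.977, 0.096, 0.192]
contact_force: [0.6, 0.4, -2.4]
gripper_width: 0.103
```

```bash
python3 - <<'E'
from st import *
o=st(1); rows([ins(1,-.060,.004,22,gy=-.002),ins(1,-.066,.003,22,gy=-.002),ins(1,-.074,.002,22,gy=-.002)],o)
E
```

```text
E [-0.0605 -0.002   0.0117] far [ 0.0784 -0.0018  0.0683] F [ 0.6  0.4 -2.4] T [-0.06  0.52  0.  ] w 8.7
([-0.09, 0.01, 0.3], [0.0, -0.02, 0.01], 'rows>=', 1)
([-0.32, 0.01, 0.25], [0.0, -0.02, 0.01], 'rows>=', 1)
([-0.64, 0.01, 0.17], [0.0, -0.02, 0.01], 'rows>=', 1)
```

apply_moves([
  [[-0.05, 0, 0.15], [0, 0, 0], -1],
  [[-0.09, 0, 0.29], [0, 0, 0], -1],
  [[-0.2, 0, 0.27], [0, 0, 0], -1],
  [[-0.33, 0, 0.25], [0, 0, 0], -1],
  [[-0.45, 0, 0.22], [0, 0, 0], -1],
  [[-0.6, 0, 0.18], [0, 0, 0], -1],
  [[-0.62, 0, 0.17], [0, 0, 0], -1],
  [[-0.62, 0, 0.17], [0, 0, 0], -1],
])

```text
t: 48.15
eef_pos: [0.496, 0.0506, 0.1659]
tool_rot: [-0.018, 0.977, 0.096, 0.191]
contact_force: [-0.2, 0.7, -2.7]
gripper_width: 0.102
```

```bash
python3 - <<'E'
from st import *
o=st(1); snap('wrist','w25.png'); rows([ins(1,-.074,.001,a,gy=-.002) for a in (18,14,10,6,3)],o)
E
```

```text
E [-0.0741 -0.0022  0.0015] far [ 0.0648 -0.002   0.0581] F [-0.2  0.7 -2.7] T [-0.13  0.55 -0.06] w 8.7
([0.24, 0.0, 0.32], [0.01, -0.42, 0.01], 'rows>=', 1)
([0.46, 0.0, 0.63], [0.01, -0.82, 0.01], 'rows>=', 1)
([0.65, 0.0, 0.94], [0.01, -1.22, 0.01], 'rows>=', 2)
([0.82, 0.0, 1.27], [0.01, -1.62, 0.01], 'rows>=', 2)
([0.93, 0.0, 1.53], [0.01, -1.92, 0.01], 'rows>=', 2)
```

View pics/w25.png

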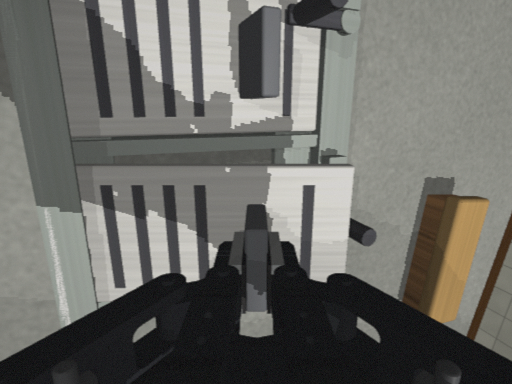

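apply_moves([
  [[0.23, 0, 0.32], [0, -0.42, 0], -1],
  [[0.44, 0, 0.63], [0, -0.82, 0], -1],
  [[0.63, 0, 0.94], [0, -1.22, 0], -1],
  [[0.8, 0, 1.28], [0, -1.62, 0], -1],
  [[0.8, 0, 1.28], [0, -1.62, 0], -1],
  [[0.91, 0, 1.53], [0, -1.92, 0], -1],
  [[0.91, 0, 1.53], [0, -1.92, 0], -1],
])

```text
t: 49.08
eef_pos: [0.531, 0.0575, 0.1388]
tool_rot: [-0.002, 0.995, 0.098, 0.027]
contact_force: [-0.3, 0.2, -1.2]
gripper_width: 0.102
```

```bash
python3 - <<'E'
from st import *
o=st(1); rows([ins(1,-.0748,.0003,a,gy=-.002) for a in (2,1,0)]+[ins(1,-.0748,-.001,0,gy=-.002)],o)
E
```

```text
E [-0.0742 -0.0021  0.0006] far [ 0.0756 -0.002   0.0085] F [-0.3  0.2 -1.2] T [ 0.06  0.04 -0.  ] w 8.7
([0.04, 0.0, 0.08], [0.01, -0.1, 0.0], 'rows>=', 1)
([0.1, 0.0, 0.15], [0.01, -0.2, 0.0], 'rows>=', 1)
([0.16, 0.0, 0.23], [0.01, -0.3, 0.0], 'rows>=', 1)
([0.16, 0.0, 0.28], [0.01, -0.3, 0.0], 'rows>=', 1)
```

apply_moves([
  [[0.04, 0, 0.08], [0, -0.1, 0], -1],
  [[0.1, 0, 0.15], [0, -0.2, 0], -1],
  [[0.15, 0, 0.23], [0, -0.3, 0], -1],
  [[0.15, 0, 0.27], [0, -0.3, 0], -1],
  [[0.15, 0, 0.3], [0, -0.3, 0], -1],
  [[0.15, 0, 0.3], [0, -0.3, 0], -1],
])

```text
t: 49.82
eef_pos: [0.5349, 0.0583, 0.1331]
tool_rot: [0.001, 0.995, 0.098, -0.0]
contact_force: [-5.8, -2.5, 15.1]
gripper_width: 0.099
```

```bash
python3 - <<'E'
from st import *
o=st(1)
E
```

```text
E [-0.0751 -0.0022  0.0001] far [ 0.0749 -0.0021 -0.    ] F [-5.8 -2.5 15.1] T [-0.33  1.26 -0.05] w 8.4
```

apply_moves([
  [[0, 0, 0], [0, 0, 0], -0.3],
  [[0, 0, 0], [0, 0, 0], -0.3],
  [[0, 0, -0.5], [0, 0, 0], -0.3],
  [[0, 0, -2], [0, 0, 0], -0.3],
  [[0, 0, -3.8], [0, 0, 0], -0.3],
  [[0, 0, -3.8], [0, 0, 0], -0.3],
  [[0, 0, -3.8], [0, 0, 0], -0.3],
])

```text
t: 50.7
eef_pos: [0.5347, 0.0582, 0.2267]
tool_rot: [0.001, 0.995, 0.098, -0.0]
contact_force: [0.4, -0.1, -0.3]
gripper_width: 0.35
```

```bash
python3 - <<'E'
from st import *
o,c=overlay('wrist','w26.png',thetas=(1.57,0,0)); print(o['eef_pos'],o['contact_force'])
closeps(1,o)
E
```

```text
[0.53465063 0.05815505 0.22670131] [ 0.37736937 -0.10402598 -0.27126967]
([3.38, 1.33, -0.01], [0.01, 0.0, 4.5], 'rows>=', 5)
([3.38, 1.33, 3.19], [0.01, 0.0, 4.5], 'rows>=', 5)
([1.77, -0.29, 3.19], [0.01, 0.0, 4.5], 'rows>=', 5)
([1.66, -0.4, 3.19], [0.01, 0.0, 4.5], 'rows>=', 5)
```

View pics/w26.png

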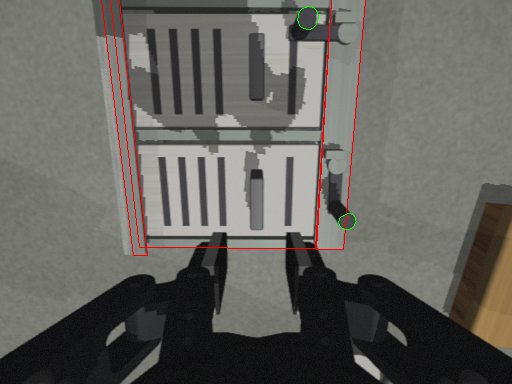

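apply_moves([
  [[1, 0.4, 0], [0, 0, 1], -1],
  [[2, 0.8, 0], [0, 0, 2], -1],
  [[3, 1.2, 0], [0, 0, 3], -1],
  [[3.4, 1.35, 0], [0, 0, 4], -1],
  [[3.4, 1.35, 0], [0, 0, 4.5], -1],
  [[3.4, 1.35, 1], [0, 0, 4.5], -1],
  [[3.4, 1.35, 2], [0, 0, 4.5], -1],
  [[3.4, 1.35, 3.2], [0, 0, 4.5], -1],
  [[3.4, 1.35, 3.2], [0, 0, 4.5], -1],
  [[3.2, 1.15, 3.2], [0, 0, 4.5], -1],
  [[3, 0.95, 3.2], [0, 0, 4.5], -1],
  [[2.8, 0.75, 3.2], [0, 0, 4.5], -1],
  [[2.6, 0.55, 3.2], [0, 0, 4.5], -1],
  [[2.4, 0.35, 3.2], [0, 0, 4.5], -1],
  [[2.2, 0.15, 3.2], [0, 0, 4.5], -1],
  [[2, -0.05, 3.2], [0, 0, 4.5], -1],
  [[1.85, -0.21, 3.2], [0, 0, 4.5], -1],
  [[1.77, -0.29, 3.2], [0, 0, 4.5], -1],
  [[1.66, -0.4, 3.2], [0, 0, 4.5], -1],
  [[1.66, -0.4, 3.2], [0, 0, 4.5], -1],
])

```text
t: 53.25
eef_pos: [0.5735, 0.0764, 0.1466]
tool_rot: [0.001, 0.957, -0.29, -0.0]
contact_force: [2.2, -0.2, 0.7]
gripper_width: -0.0
```

apply_moves([
  [[-0.08, 0, 0], [0, 0, 0], -1],
  [[-0.14, 0, 0], [0, 0, 0], -1],
  [[-0.14, 0, 0], [0, 0, 0], -1],
])

```text
t: 53.62
eef_pos: [0.5724, 0.0769, 0.1467]
tool_rot: [0.0, 0.957, -0.291, 0.002]
contact_force: [8.5, -2.7, -4.6]
gripper_width: 0.002
```

```bash
python3 - <<'E'
from st import *
o=get_obs(); print(tobay(1,o['eef_pos']),o['contact_force'])
E
```

```text
[0.06538115 0.00902185 0.10174081] [ 8.52507646 -2.73273779 -4.62564556]
```

apply_moves([
  [[0.4, 0, 0], [0, 0, 0], -1],
  [[0.4, 0, -1.5], [0, 0, 0], -1],
  [[0, 0, -3.5], [0, 0, -1], 1],
  [[-0.4, 0, -5], [0, 0, -2], 1],
  [[-0.75, 0, -6], [0, 0, -3], 1],
  [[-0.75, 0, -6], [0, 0, -4], 1],
  [[-0.75, 0, -6], [0, 0, -4.5], 1],
  [[-0.75, 0, -6], [0, 0, -4.5], 1],
  [[-0.75, 0, -6], [0, 0, -4.5], 1],
])

```text
t: 54.75
eef_pos: [0.5548, 0.0885, 0.2962]
tool_rot: [0.001, 0.995, 0.097, -0.001]
contact_force: [-0.2, -0.2, -0.2]
gripper_width: 1.0
```

```bash
python3 - <<'E'
from st import *
o,c=overlay('wrist','w27.png',thetas=(0,0,0)); print(o['eef_pos'],o['q'].round(2))
ct,_=snap('top','t2.png'); c=read_camera('top'); print([(d['conf'],d['pixel']) for d in look_for('top','jar_mid')])
# hover over jar: jaw along bay y ; look pose
j=np.array([.656+.0025,-.0965+.0025]); 
for yaw in (RV[2]-np.pi/2,RV[2],-.15):
    rows([(np.array([j[0],j[1],.27]),Rdown(yaw))],o)
im=cv2.imread('pics/t2.png'); cv2.imwrite('pics/t2c.png',cv2.resize(im[80:300,160:440],None,fx=2.6,fy=2.6))
E
```

```text
[0.55482795 0.08854931 0.29618552] [ 0.26  0.38 -0.67  1.8   0.27  1.06 -0.31]
[(0.69, [230.5, 194.6]), (0.65, [170.4, 309.7])]
([2.66, 7.96, 1.05], [0.02, 0.0, 8.99], 'rows>=', 9)
([2.66, 7.96, 1.05], [0.01, 0.01, -0.01], 'rows>=', 4)
([2.66, 7.96, 1.05], [0.01, 0.01, 1.97], 'rows>=', 4)
```

View pics/w27.png

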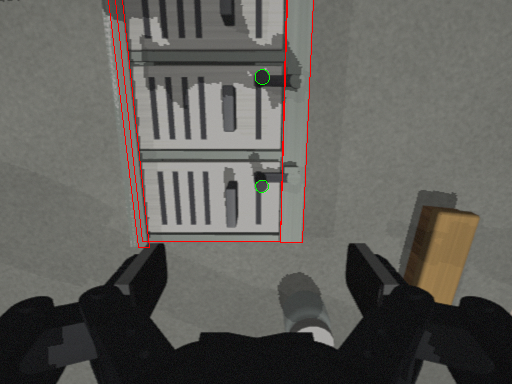

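View pics/t2c.png

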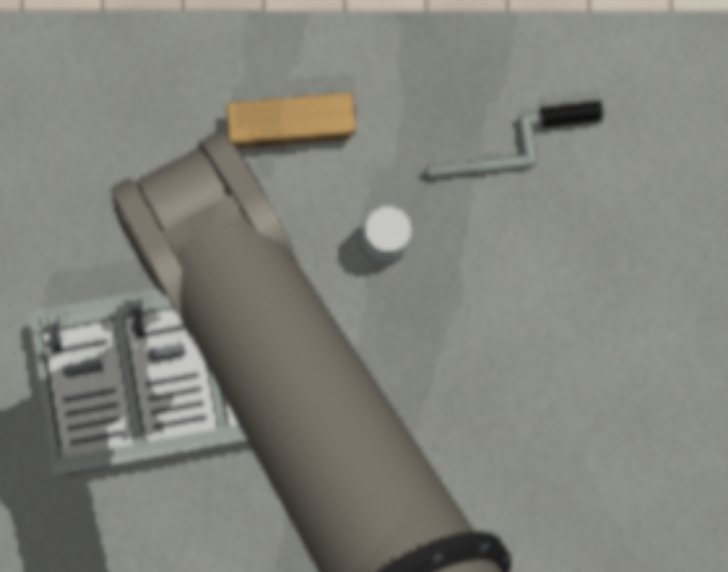

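All three latch posts lie on their closed circles, and the jar is still standing at its first position. I'll go above the jar.

apply_moves([
  [[0.7, 2, 0], [0, 0, 1], 1],
  [[1.3, 4, 0], [0, 0, 2], 1],
  [[2, 6, 0.5], [0, 0, 3], 1],
  [[2.66, 8, 1], [0, 0, 4], 1],
  [[2.66, 8, 1], [0, 0, 5], 1],
  [[2.66, 8, 1], [0, 0, 6], 1],
  [[2.66, 8, 1], [0, 0, 7], 1],
  [[2.66, 8, 1], [0, 0, 8], 1],
  [[2.66, 8, 1], [0, 0, 9], 1],
  [[2.66, 8, 1], [0, 0, 9], 1],
  [[2.66, 8, 1], [0, 0, 9], 1],
])

```text
t: 56.32
eef_pos: [0.6593, -0.0943, 0.2717]
tool_rot: [0.001, 0.774, -0.633, 0.0]
contact_force: [-0.7, 0.4, 0.8]
gripper_width: 0.998
```

```bash
cat > jarfit.py <<'E'
from h import *
def jarfit(fn):
    o,c=snap('wrist',fn); print(o['eef_pos'].round(4),o['q'].round(2))
    ms=silhouettes('wrist','jar_mid'); print([(round(m['conf'],2),np.round(m['pixel']).tolist(),int(m['mask'].sum())) for m in ms])
    m=ms[0]['mask']
    g=c['color'].astype(int); lid=(m&(g.mean(2)>150)).astype(np.uint8)
    n,lab,st,_=cv2.connectedComponentsWithStats(lid); k=1+np.argmax(st[1:,4]); cnt=cv2.findContours((lab==k).astype(np.uint8),cv2.RETR_EXTERNAL,cv2.CHAIN_APPROX_NONE)[0][0][:,0,:]
    W=unproj(cnt.astype(float),.07,c,o)[:,:2]; (x,y),r=cv2.minEnclosingCircle((W*1000).astype(np.float32)); print('lid',x,y,r)
    return o,c,np.array([x,y])/1000
E
python3 - <<'E'
from jarfit import *
o,c,j=jarfit('w28.png')
im=cv2.imread('pics/w28.png'); t=np.linspace(0,6.28,40)
for z in (0,.07): cv2.polylines(im,[proj(np.c_[j[0]+.03*np.cos(t),j[1]+.03*np.sin(t),0*t+z],c,o).round().astype(np.int32)],True,(0,0,255),1)
cv2.imwrite('pics/w28b.png',im)
rows([(np.array([j[0],j[1],.098]),Rdown(RV[2]-np.pi/2))],o)
E
```

```text
[ 0.6593 -0.0943  0.2717] [ 0.22  0.5  -0.24  1.6   0.14  1.06 -1.43]
[(0.94, [184.0, 259.0], 3096)]
lid 659.4713745117188 -96.02581024169922 25.81182861328125
([0.06, 0.0, 6.95], [0.01, -0.01, 0.02], 'rows>=', 3)
```

View pics/w28b.png

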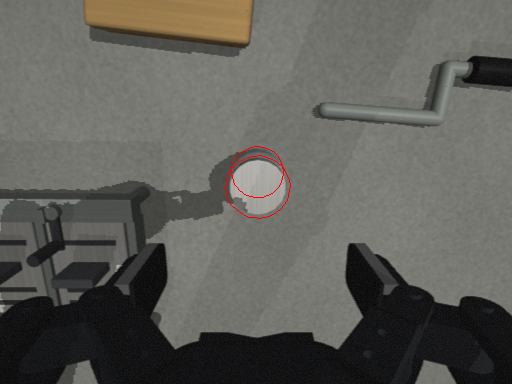

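apply_moves([
  [[0.03, 0, 2], [0, 0, 0], 1],
  [[0.06, 0, 4], [0, 0, 0], 1],
  [[0.06, 0, 6], [0, 0, 0], 1],
  [[0.06, 0, 7.25], [0, 0, 0], 1],
  [[0.06, 0, 7.25], [0, 0, 0], 1],
  [[0.06, 0, 7.25], [0, 0, 0], 1],
  [[0.06, 0, 7.25], [0, 0, 0], -1],
  [[0.06, 0, 7.25], [0, 0, 0], -1],
  [[0.06, 0, 7.25], [0, 0, 0], -1],
  [[0.06, 0, 7.25], [0, 0, 0], -1],
], force=40)

```text
t: 57.68
eef_pos: [0.6606, -0.0962, 0.0928]
tool_rot: [-0.0, 0.773, -0.634, 0.001]
contact_force: [-2.0, 0.3, 7.4]
gripper_width: 0.685
```

```bash
python3 - <<'E'
from h import *
o,c=snap('wrist','w29.png'); print(o['eef_pos'],o['contact_force'],o['gripper_width']*85)
E
```

```text
[ 0.66055375 -0.09617316  0.09284852] [-1.99591009  0.33926799  7.37592186] 58.21059070020532
```

View pics/w29.png

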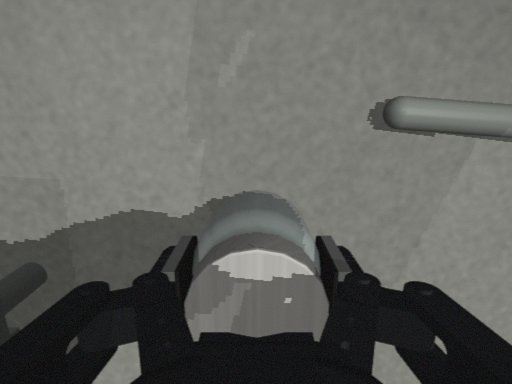

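apply_moves([
  [[0, 0, -0.5], [0, 0, 0], -1],
  [[0, 0, -2], [0, 0, 0], -1],
  [[0, 0, -4], [0, 0, 0], -1],
  [[0, 0, -6], [0, 0, 0], -1],
  [[0, 0, -6], [0, 0, 0], -1],
  [[0, 0, -6], [0, 0, 0], -1],
])

```text
t: 58.48
eef_pos: [0.659, -0.0961, 0.2404]
tool_rot: [0.001, 0.773, -0.635, 0.0]
contact_force: [-0.5, 0.2, -2.6]
gripper_width: 0.679
```

```bash
python3 - <<'E'
from h import *
o,c=snap('wrist','w30.png'); print(o['eef_pos'],o['contact_force'],o['gripper_width']*85)
p=bay(1,(-.023,0)); R=Rdown(RV[2]-np.pi/2)
for z in (.24,.17,.148,.146): rows([(np.r_[p[:2],z],R)],o)
E
```

```text
[ 0.6589882  -0.09605034  0.24042087] [-0.53032891  0.17220439 -2.61658075] 57.751269719910105
([-7.1, 5.58, 0.02], [0.01, -0.01, 0.0], 'rows>=', 4)
([-7.11, 5.58, 2.82], [0.01, -0.01, 0.0], 'rows>=', 4)
([-7.11, 5.58, 3.7], [0.01, -0.01, 0.0], 'rows>=', 4)
([-7.11, 5.58, 3.78], [0.01, -0.01, 0.0], 'rows>=', 4)
```

View pics/w30.png

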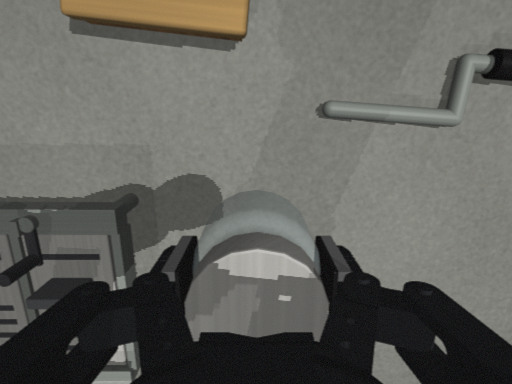

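apply_moves([
  [[-1.5, 1.2, 0], [0, 0, 0], -1],
  [[-3.2, 2.5, 0], [0, 0, 0], -1],
  [[-5, 4, 0], [0, 0, 0], -1],
  [[-6.4, 5, 0], [0, 0, 0], -1],
  [[-7.1, 5.58, 0], [0, 0, 0], -1],
  [[-7.1, 5.58, 0], [0, 0, 0], -1],
  [[-7.1, 5.58, 1.4], [0, 0, 0], -1],
  [[-7.1, 5.58, 2.8], [0, 0, 0], -1],
  [[-7.1, 5.58, 2.8], [0, 0, 0], -1],
  [[-7.1, 5.58, 2.8], [0, 0, 0], -1],
])

```text
t: 59.78
eef_pos: [0.4893, 0.0503, 0.1711]
tool_rot: [0.0, 0.773, -0.635, 0.001]
contact_force: [-0.4, 0.2, -1.6]
gripper_width: 0.682
```

```bash
python3 - <<'E'
from h import *
o,c=snap('wrist','w31.png'); print(o['eef_pos'],tobay(1,o['eef_pos']),o['contact_force'],o['gripper_width']*85)
snap('side','s2.png')
p=bay(1,(-.023,0)); R=Rdown(RV[2]-np.pi/2)
for z in (.150,.148,.146,.144): rows([(np.r_[p[:2],z],R)],o)
E
```

```text
[0.48934333 0.05031424 0.1710988 ] [-0.02128933 -0.00095956  0.1260988 ] [-0.4148369   0.20275611 -1.58580255] 58.01191024849981
([-0.04, 0.07, 0.84], [-0.0, -0.01, -0.0], 'rows>=', 1)
([-0.04, 0.07, 0.92], [-0.0, -0.01, -0.0], 'rows>=', 1)
([-0.04, 0.07, 1.0], [-0.0, -0.01, -0.0], 'rows>=', 1)
([-0.04, 0.07, 1.08], [-0.0, -0.01, -0.0], 'rows>=', 1)
```

View pics/w31.png

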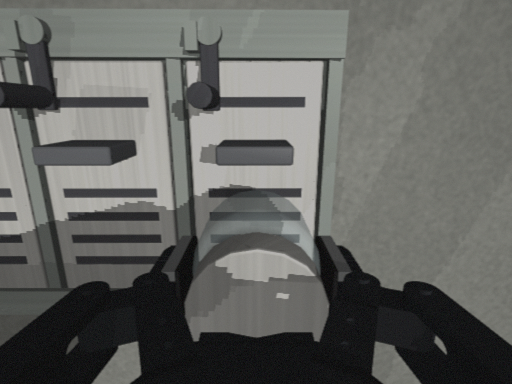

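View pics/s2.png

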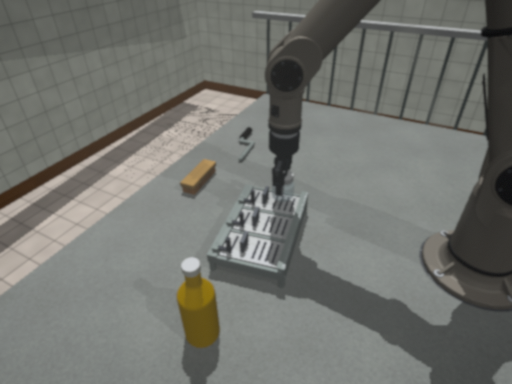

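apply_moves([
  [[-0.04, 0.07, 0.3], [0, 0, 0], -1],
  [[-0.04, 0.07, 0.6], [0, 0, 0], -1],
  [[-0.04, 0.07, 0.8], [0, 0, 0], -1],
  [[-0.04, 0.07, 0.9], [0, 0, 0], -1],
  [[-0.04, 0.07, 0.96], [0, 0, 0], -1],
  [[-0.04, 0.07, 0.96], [0, 0, 0], -1],
])

```text
t: 60.62
eef_pos: [0.4863, 0.0515, 0.1464]
tool_rot: [0.001, 0.773, -0.634, 0.0]
contact_force: [0.1, -1.0, -2.0]
gripper_width: 0.677
```

```bash
python3 - <<'E'
from h import *
o=get_obs(); print(tobay(1,o['eef_pos']),o['eef_pos'][2],o['contact_force'],o['gripper_width']*85)
E
```

```text
[-0.02408037  0.00075231  0.10138663] 0.14638663275669456 [ 0.06965593 -1.01681653 -2.00455162] 57.58341239446993
```

apply_moves([
  [[0, 0, 0.03], [0, 0, 0], -1],
  [[0, 0, 0.06], [0, 0, 0], -1],
  [[0, 0, 0.06], [0, 0, 0], -1],
])

```text
t: 61.0
eef_pos: [0.4863, 0.0515, 0.1458]
tool_rot: [0.001, 0.773, -0.635, 0.001]
contact_force: [-4.8, -0.6, 7.8]
gripper_width: 0.68
```

```bash
python3 - <<'E'
from h import *
o=get_obs(); print(tobay(1,o['eef_pos']),o['eef_pos'][2],o['contact_force'],o['gripper_width']*85)
E
```

```text
[-0.02400512  0.00078207  0.10079941] 0.145799410899306 [-4.76547535 -0.57086791  7.8221439 ] 57.82338932681819
```

apply_moves([
  [[0, 0, 0.03], [0, 0, 0], -1],
  [[0, 0, 0.03], [0, 0, 0], 1],
  [[0, 0, 0.03], [0, 0, 0], 1],
  [[0, 0, 0.03], [0, 0, 0], 1],
  [[0, 0, -0.3], [0, 0, 0], 1],
  [[0, 0, -1], [0, 0, 0], 1],
  [[0, 0, -2.5], [0, 0, 0], 1],
  [[0, 0, -4.5], [0, 0, 0], 1],
  [[0, 0, -6], [0, 0, 0], 1],
  [[0, 0, -6], [0, 0, 0], 1],
  [[0, 0, -6], [0, 0, 0], 1],
])

```text
t: 62.38
eef_pos: [0.4859, 0.0515, 0.2946]
tool_rot: [0.001, 0.773, -0.634, 0.0]
contact_force: [0.4, -0.0, -0.3]
gripper_width: 1.0
```

```bash
python3 - <<'E'
from h import *
o,c=snap('wrist','w32.png'); print(o['eef_pos'],o['contact_force'],o['gripper_width'])
im=cv2.imread('pics/w32.png'); t=np.linspace(0,6.28,40); j=bay(1,(-.024,0))
for z in (.053,.123): cv2.polylines(im,[proj(np.c_[j[0]+.03*np.cos(t),j[1]+.03*np.sin(t),0*t+z],c,o).round().astype(np.int32)],True,(0,0,255),1)
for n in (1,2,3):
    q=bay(n,(.056,.025),.0525); cv2.polylines(im,[proj(np.c_[q[0]+.006*np.cos(t),q[1]+.006*np.sin(t),0*t+q[2]],c,o).round().astype(np.int32)],True,(0,255,0),1)
    cv2.polylines(im,[proj(np.array([bay(n,l,.008) for l in [(-.075,-.04),(.075,-.04),(.075,.04),(-.075,.04)]]),c,o).round().astype(np.int32)],True,(255,0,0),1)
cv2.imwrite('pics/w32b.png',im)
snap('side','s3.png')
E
```

```text
[0.48588177 0.05151127 0.29458621] [ 0.35529992 -0.00271336 -0.32831239] 1.0001280994723698
```

View pics/w32b.png

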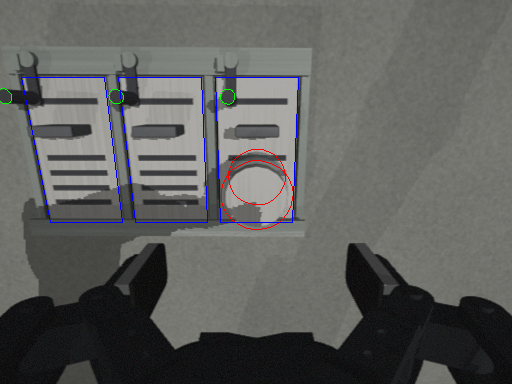

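View pics/s3.png

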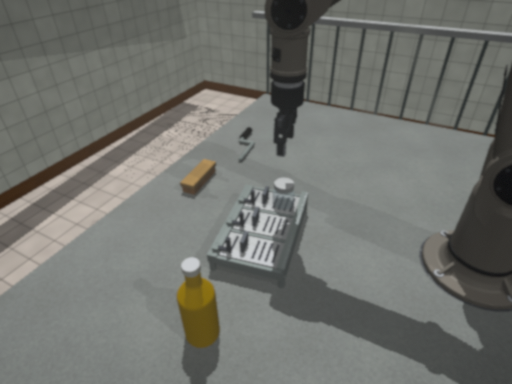

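The jar stands upright inside its predicted circles at (190,257). The trays match their seated outlines and all three latch posts are on their closed circles. I'll hand in.

```bash
python3 - <<'E'
from station import hand_in, get_obs
print(get_obs()['contact_force'].round(2)); print(hand_in())
E
```

```text
[ 0.1   0.12 -0.51]
the job is handed in; nothing more can be done
None
```

I handed the job in at about 62 s, with all three trays seated and latched and the jar standing on the bay 1 tray. `hand_in()` gives no verdict, so this rests on my own checks.

- **Trays:** I opened the three half-open latches, then hooked each tray under the lip and turned it down flat. Each one met its ledge with 12 to 17 N. One tray was knocked a few centimetres aside while I worked on another bay, so I found it again from the wrist camera before picking it up.
- **Latches:** I pushed each latch until it met its stop, at about 9 N.
- **Jar:** I placed it last, about 24 mm from the tray's middle towards the lip.
- **Last checks:** In the final wrist picture the tray outlines, latch posts and jar all matched where they should be. The jar looked upright in both the wrist and side pictures. Nothing touched the gripper. The bleach bottle and brush still look in place in the final pictures; I last saw the crank in the wrist picture while lifting the jar. I did not measure any of the three.
- **Disagreements:** The top camera placed the trays about 3 mm off the wrist camera. My first, coarse top-camera rack estimate was about 10 mm off. I used the wrist camera throughout, and the contact heights bore it out.

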